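Make the glue pans safe and check their heat

TASK

The empty glue pans for a book repair are warming on the study's hotplate with their handles sticking out: swing every handle in so that it points to the back of the hotplate, its end over the glass and clear of the other pans, each pan staying upright and centred on its ring. Then take the contact thermometer and rest its tip for three seconds on the marked centre of each pan's floor, smallest pan first and largest last (small pans overheat soonest), and put it back upright in its stand. Leave the other things on the desk where they are; if a pan gets knocked, set it right again.

Things in the scene. Friction and masses are not known exactly. Their poses are not given: they have to be found in the camera images.
- hotplate: three-ring electric hotplate, fixed: steel body, flat black glass top 45 mm above the desk, 320 mm deep (x), 730 mm wide (y). Three ring marks of 170 mm diameter in a row along y, 270 mm apart, 40 mm nearer the front than the middle. Origin: centre of its underside; -x is its front (with knobs, robot's side), +x its back
- ring_left (a point): centre of the left ring mark on the glass (+y end)
- ring_middle (a point): centre of the middle ring mark on the glass
- ring_right (a point): centre of the right ring mark on the glass (-y end)
- milk_pan: The smallest pan: straight-sided, 104 mm across, 75 mm high. Empty bare steel, one straight wooden handle 100 x 19 x 14 mm. Loose, 0.2 to 0.7 kg, on a ring of the hotplate; may be absent. Origin: centre of its underside; own +x points along the handle. Led by the handle it slides and turns on the glass; pinch it across its width, e.g. 86 mm from the pan's centre, where its centre line is 60 mm above the underside
- milk_pan_handle_end (a point): outer end of that handle, on its centre line, 158 mm from the pan's centre and 60 mm above its underside
- milk_pan_floor (a point): centre of the pan's inner floor (5 mm above the underside), the test point, marked by a dot in a turned circle 40 mm across
- saucepan: The middle-sized pan: straight-sided, 130 mm across, 80 mm high. Empty bare steel, one straight wooden handle 100 x 19 x 14 mm. Loose, 0.2 to 0.7 kg, on a ring of the hotplate; may be absent. Origin: centre of its underside; own +x points along the handle. Led by the handle it slides and turns on the glass; pinch it across its width, e.g. 99 mm from the pan's centre, where its centre line is 64 mm above the underside
- saucepan_handle_end (a point): outer end of that handle, on its centre line, 171 mm from the pan's centre and 64 mm above its underside
- saucepan_floor (a point): centre of the pan's inner floor (5 mm above the underside), the test point, marked by a dot in a turned circle 40 mm across
- skillet: The largest pan: wide and shallow, 150 mm across, 40 mm high, its handle rising slightly outward. Empty bare steel, one straight wooden handle 100 x 19 x 14 mm. Loose, 0.2 to 0.7 kg, on a ring of the hotplate; may be absent. Origin: centre of its underside; own +x points along the handle. Led by the handle it slides and turns on the glass; pinch it across its width, e.g. 109 mm from the pan's centre, where its centre line is 36 mm above the underside
- skillet_handle_end (a point): outer end of that handle, on its centre line, 180 mm from the pan's centre and 47 mm above its underside
- skillet_floor (a point): centre of the pan's inner floor (5 mm above the underside), the test point, marked by a dot in a turned circle 40 mm across
- probe: contact thermometer, 0.11 kg: upright grey handle 25 x 25 x 85 mm on a round black collar (46 mm across, 6 mm thick), below it a stem 8 mm thick with a sprung copper tip 12 mm thick, ending 97 mm below the collar. Stands in its stand, stem down the tube, collar on the tube's mouth. Origin: centre of the collar's underside; z up the handle (top at 91 mm); x, y square to its faces
- tip_point (a point): centre of the end face of the thermometer's tip
- probe_tip (a joint): how far the sprung tip is pushed in: 0 free, up to 0.008 m (about 0.8 N to start, 4 N when fully in)
- stand_mouth (a point): centre of the mouth of the thermometer's stand, 115 mm above the desk: an upright grey tube (40 mm outside, 28 mm bore) on a dark steel foot 90 mm across, fixed, left of the hotplate
- glue_jar: closed glue jar, 68 mm diameter, 85 mm high, bystander, origin at its underside
- pen_pot: white ceramic pen pot, 74 mm diameter, 100 mm high, pens in it, bystander, origin at its underside
- glue_brush: brush 190 mm long lying on the desk, bystander
- bone_folder: white bone folder 150 x 24 x 5 mm lying on the desk, bystander
- paste_tin: round tin, 72 mm diameter, 70 mm high, bystander, origin at its underside
Not all that is in view belongs to the job. Leave any pink or purple look-alike of the probe alone.

How it is judged:
On the way, in this order (a step that is already met when the one before it is completed fails the run):
1. every pan's handle is swung in: it points to the back, its end over the hotplate and clear of the other pans (x of milk_pan_handle_end in the frame of hotplate between 0.055 and 0.165 m and y of milk_pan_handle_end in the frame of hotplate between -0.37 and 0.37 m and horizontal distance between each of milk_pan_handle_end, skillet_handle_end and saucepan above 0.095 m and horizontal distance between each of milk_pan_handle_end, saucepan_handle_end and skillet above 0.105 m and x of saucepan_handle_end in the frame of hotplate between 0.055 and 0.165 m and y of saucepan_handle_end in the frame of hotplate between -0.37 and 0.37 m and horizontal distance between each of saucepan_handle_end, skillet_handle_end and milk_pan above 0.082 m and x of skillet_handle_end in the frame of hotplate between 0.055 and 0.165 m and y of skillet_handle_end in the frame of hotplate between -0.37 and 0.37 m), for 0.2 s.
2. the thermometer's tip rests on the centre mark of the milk pan's floor for two seconds (distance between tip_point and milk_pan_floor below 0.02 m and contact force between probe and milk_pan above 0.3 N), for 2 s.
3. the thermometer's tip rests on the centre mark of the saucepan's floor for two seconds (distance between tip_point and saucepan_floor below 0.02 m and contact force between probe and saucepan above 0.3 N), for 2 s.
4. the thermometer's tip rests on the centre mark of the skillet's floor for two seconds (distance between tip_point and skillet_floor below 0.02 m and contact force between probe and skillet above 0.3 N), for 2 s.
At the end, for the whole second after the job is handed in: Each pan upright on the glass, centre within 25 mm of a ring's centre; handle end over the glass (5 mm allowed), 95 mm or more behind the line of ring centres, 30 mm or more outside any other pan. Thermometer upright in its stand, collar within 8 mm of the mouth. All at rest (all of step 1 and (horizontal distance between milk_pan and ring_left below 0.025 m or horizontal distance between milk_pan and ring_middle below 0.025 m or horizontal distance between milk_pan and ring_right below 0.025 m) and (horizontal distance between saucepan and ring_left below 0.025 m or horizontal distance between saucepan and ring_middle below 0.025 m or horizontal distance between saucepan and ring_right below 0.025 m) and (horizontal distance between skillet and ring_left below 0.025 m or horizontal distance between skillet and ring_middle below 0.025 m or horizontal distance between skillet and ring_right below 0.025 m) and angle between each of milk_pan, saucepan, skillet's own z axis and vertical below 0.08 rad and linear speed of each of milk_pan, saucepan, skillet, probe below 0.02 m/s and z of each of milk_pan, saucepan, skillet in the frame of hotplate below 0.052 m and horizontal distance between probe and stand_mouth below 0.015 m and height (world z) of probe between 0.105 and 0.123 m and angle between probe's own z axis and vertical below 0.15 rad); the robot touches nothing.
It fails at once if another thing on the desk is pushed more than 40 mm from its place (distance of any of glue_jar, pen_pot, glue_brush, bone_folder, paste_tin from where it was at the start of the episode above 0.04 m).
Of milk_pan, saucepan, skillet only 2 to 3 are there at a start; the rules pass over those that are not, and their reading is None.
At some moment in a run one of milk_pan, saucepan, skillet may be knocked a few centimetres aside while the robot is not near it.
It also fails if it takes over 210 s, if anything falls off the work surface, if the arm or the gripper's body presses on something with over 40 N, if the wrist force passes 120 N, or if a joint passes its speed limit or range.

ROBOT

A 7-joint arm with a two-finger parallel gripper is mounted at the origin on the work surface. World frame = base frame: x ahead of the robot, y to its left, z up, the work surface at z = 0. Lengths are in m, angles in rad, forces in N, time in s.
With the tool pointing down it reaches from about 0.425 to 0.925 m from the base axis. Payload 6.8 kg.
Tool frame: the origin (TCP) lies midway between the tips of the shut fingers; the grasp point (between the pads) lies 19 mm behind it; z points along the fingers, y is the direction in which the jaws open and shut (so a half turn about z gives the same grasp; the last joint's range is limited). The gripper opens to 85 mm and grips with 20 to 120 N. Pads are 22 mm wide; open, the fingers measure 114 mm over their backs; the gripper's body (76 mm by 85 mm) begins 54 mm behind the grasp point. The pads swing forward as they close: fully open they stand 13 mm farther back than shut.
Start: joints at [1.047, 0.477, 0.022, 1.555, -0.011, 1.109, -0.083], TCP at [0.273, -0.617, 0.231] pointing down, gripper open.
Joint ranges: [-2.96, 2.96], [-0.34, 2.1], [-1.41, 1.46], [0.24, 2.44], [-1.37, 4.51], [0.17, 1.92], [-2.96, 2.96]. Speed limits (rad/s): [2.39, 2.39, 3.14, 3.14, 3.14, 3.14, 3.14].

INTERFACE

Orientations are given as a unit quaternion [w, x, y, z].
In Python, from station import status, eyes, workorder gives the robot as it stands. The module is installed in compiled form; this text tells all that it offers.
- The arm moves only by the shell command python3 -m jog 'ROWS' [FORCE]. ROWS is text: rows parted by semicolons, each of 7 numbers parted by spaces: the shift along the tool's x, y, z in m, then the turn, a rotation vector about the tool's x, y, z in degrees, then the finger opening in m, from 0 to 0.0854. In form: dx dy dz rx ry rz jaw; .... A call has 1 to 5 rows; each row is the pose to reach, as a shift and turn from the pose commanded when the call began, along the tool's axes at that moment; what a row does not reach only later rows make up. A row lasts 1/10 s, in which the tool goes at most 50 mm and 8.59 degrees, less where a joint would pass 70% of its speed; a pose out of reach is approached as far as the arm can. A call with a gripper value outside its range is refused whole. The fingers move at their own pace and stop on an object; FORCE is the grip in N (left out, the last holds). Time passes only in rows, so rows that repeat a pose let the fingers close. It gives the time, the measured TCP pose, the force and the opening at its end, in the units of the state.
- status.get_obs(): the state, without advancing time (a new reading comes with each control period).
- eyes.read_camera(name): name is "side" or "top" or "wrist"; returns a dict with "image" (384x512x3 uint8, red, green, blue), "intrinsics" (3x3 intrinsics, pixels), "position" and "orientation" of the camera in the world. Camera axes: x right, y up, looking along -z (the intrinsics and any distortion apply to the point x, -y, -z); pixel columns grow to the right and rows downward; lengths in m; the calibration is good to about 2 mm. A picture is of the moment at which its call begins. There is no depth.
- workorder.hand_in(): hands the job in, once; it reports no verdict.
The state is a dict: "t": time; "q": joint angles; "joint_vel": joint speeds; "joint_torque": joint torques, N m; "eef_pos": TCP position; "tool_rot": TCP orientation; "contact_force": force on the tool from outside, world axes, zero at the start; "torque": the same for the moment, N m; "gripper_width": opening from 0.0 (shut) to 1.0 (fully open).
Only numpy, scipy, OpenCV 4.12 (cv2) and the standard library are available. Lean on these libraries where they do the work, as an engineer would, in place of code of your own. Each camera call takes 0.05 s, during which the arm holds its last target.

## Working session

There is one attempt and no reset: what is moved stays moved. The work goes in short steps, Python scripts to look and compute and a shell command to move; the robot and the scene stay as the last step left them, time stands still between calls to the robot, and variables do not carry over. Pictures are saved under pics/ and viewed, and the job is handed in when it is done.

```bash
mkdir -p pics; ls; python3 - <<'E'
from station import status, eyes
import cv2
o=status.get_obs()
for k,v in o.items(): print(k,v)
for n in ["side","top","wrist"]:
    c=eyes.read_camera(n); print(n,c["intrinsics"],c["position"],c["orientation"],[k for k in c])
    cv2.imwrite(f"pics/{n}0.png",c["image"][:,:,::-1])
E
```

```text
pics
t 0.0
q [ 1.04689568  0.47782792  0.02233398  1.55645486 -0.01150109  1.10929406
 -0.08307495]
joint_vel [-1.10357182e-03  3.38896238e-04  1.93385858e-03  2.27147119e-05
  3.88370838e-04  7.46261441e-05 -3.11340037e-04]
joint_torque [-3.96147707e-04 -5.96469140e+01  1.60745535e+00 -2.81196141e+01
  1.24289506e-02  9.48759931e-03  5.49960930e-06]
eef_pos [ 0.27239717 -0.61694605  0.23030551]
tool_rot [-8.91663220e-04  9.78460746e-01  2.06430878e-01 -2.57300910e-04]
contact_force [-1.07286523 -0.65525299  0.32645516]
torque [ 0.01190471 -0.03015927  0.01398193]
gripper_width 0.995146972054423
side [[365.98671832   0.         257.5226892 ]
 [  0.         365.98671832 188.94080731]
 [  0.           0.           1.        ]] [-0.00806119  0.63270733  1.09247172] [-0.32695644 -0.11533109  0.31906857  0.88203938] ['image', 'intrinsics', 'position', 'orientation']
top [[383.67599988   0.         254.34785302]
 [  0.         383.67599988 199.36648567]
 [  0.           0.           1.        ]] [0.28805851 0.01551553 1.47431917] [ 0.70547447  0.05897106 -0.06499974 -0.70328033] ['image', 'intrinsics', 'position', 'orientation']
wrist [[304.56211629   0.         256.72211175]
 [  0.         304.56211629 187.95220809]
 [  0.           0.           1.        ]] [ 0.33656375 -0.5898156   0.37308962] [ 0.82956766 -0.11637849  0.0769605  -0.54069458] ['image', 'intrinsics', 'position', 'orientation']
```

View pics/top0.png

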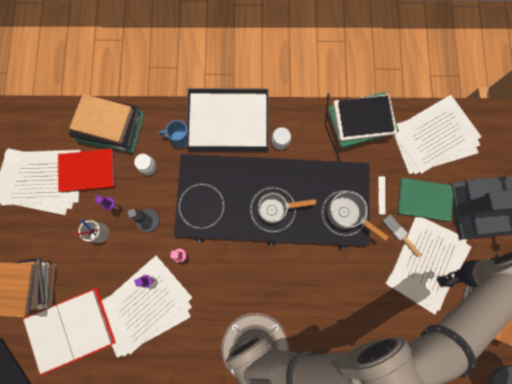

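View pics/side0.png

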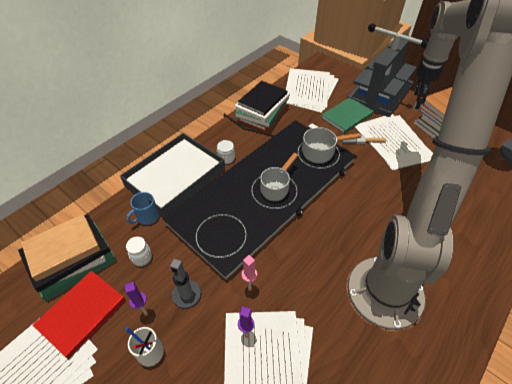

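View pics/wrist0.png

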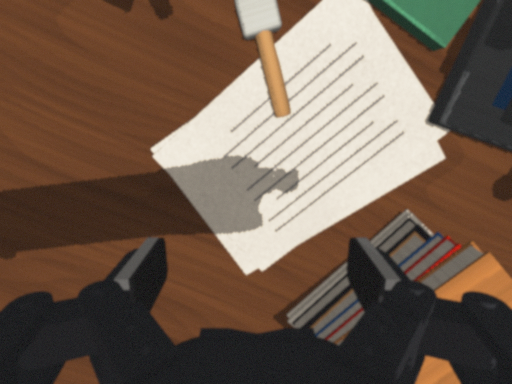

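The top view shows milk_pan on the middle ring (272,209), saucepan on the right ring (347,210) and the left ring empty. For the probe the candidates are:
- grey/black in stand (146,218)
- purple (105,202)
- purple (145,281)
- pink (179,256)

I choose the grey one at (146,218).

```bash
cat > h.py <<'E'
import numpy as np, cv2
from scipy.spatial.transform import Rotation as R
from station import status, eyes
def rot(q): return R.from_quat([q[1],q[2],q[3],q[0]])
def ray(c,uv):
    K=np.array(c["intrinsics"]); p=np.linalg.inv(K)@[uv[0],uv[1],1]
    return rot(c["orientation"]).apply([p[0],-p[1],-p[2]])
def at(c,uv,z):
    d=ray(c,uv); p=np.array(c["position"]); return p+d*(z-p[2])/d[2]
def proj(c,X):
    v=rot(c["orientation"]).inv().apply(np.array(X,float)-c["position"]); v=v*[1,-1,-1]
    u=np.array(c["intrinsics"])@v; return u[:2]/u[2]
def crop(c,x0,y0,w,h,s,name):
    im=c["image"][y0:y0+h,x0:x0+w,::-1]
    cv2.imwrite("pics/"+name,cv2.resize(im,None,fx=s,fy=s,interpolation=cv2.INTER_CUBIC))
def tri(c1,u1,c2,u2):
    d1=ray(c1,u1);d2=ray(c2,u2);d1/=np.linalg.norm(d1);d2/=np.linalg.norm(d2)
    A=np.stack([d1,-d2],1);t=np.linalg.lstsq(A,np.array(c2["position"])-c1["position"],rcond=None)[0]
    a=c1["position"]+d1*t[0];b=c2["position"]+d2*t[1];return (a+b)/2,np.linalg.norm(a-b)
def state():
    o=status.get_obs(); r=rot(o["tool_rot"]); return np.array(o["eef_pos"]),r,o
def go(target,yaw=None):
    """shift in tool axes & rotvec deg to reach target pos with tool down, tool-y axis at yaw (world rad)"""
    p,r,o=state()
    sh=r.inv().apply(np.array(target)-p)
    out=[sh]
    if yaw is not None:
        best=None
        for k in (0,np.pi):
            y=np.array([np.cos(yaw+k),np.sin(yaw+k),0]); z=np.array([0,0,-1.]); x=np.cross(y,z)
            rv=(r.inv()*R.from_matrix(np.stack([x,y,z],1))).as_rotvec(degrees=True)
            if best is None or np.linalg.norm(rv)<np.linalg.norm(best): best=rv
        out.append(best)
    print("shift",np.round(sh,4),"rot",np.round(out[1],2) if yaw is not None else "")
E
python3 - <<'E'
from h import *
c=eyes.read_camera("top"); s=eyes.read_camera("side")
crop(c,170,145,220,110,3.6,"t1.png"); crop(s,150,110,240,180,3.3,"s1.png")
crop(c,80,180,130,130,4.5,"t2.png"); 
E
```

```text
(no output)
```

View pics/t1.png

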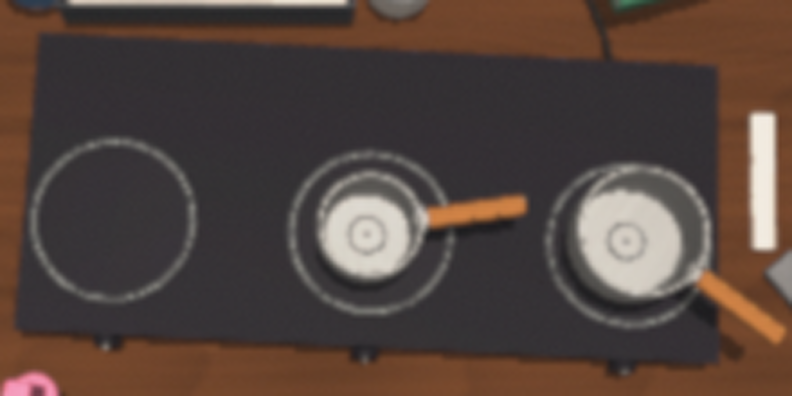

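View pics/s1.png

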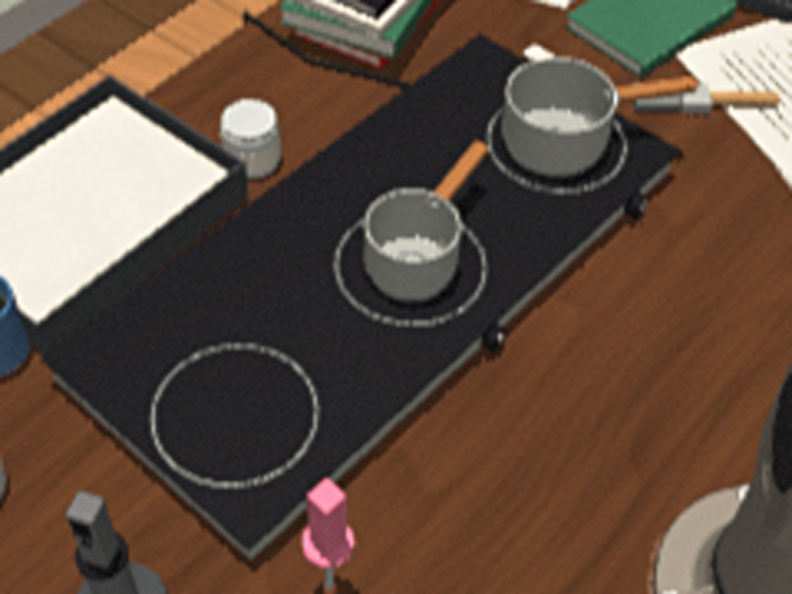

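View pics/t2.png

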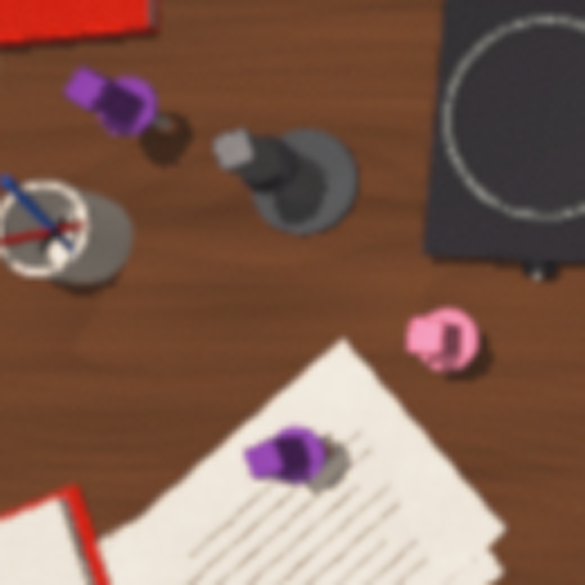

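```bash
python3 - <<'E'
from h import *
c=eyes.read_camera("top"); s=eyes.read_camera("side")
def T(x,y,s=3.6,x0=170,y0=145): return ((x+.5)/s-.5+x0,(y+.5)/s-.5+y0)
for n,p,z in [("rl",(114,220),.045),("rm",(370,232),.045),("rr",(628,246),.045),("milk",(366,235),.05),("mend",(525,206),.112),("mroot",(428,218),.112),("sauce",(627,241),.05),("send",(783,334),.116),("sroot",(703,280),.116),
 ("c",(40,35),.045),("c",(717,68),.045),("c",(717,362),.045),("c",(17,328),.045)]:
    print(n,np.round(at(c,T(*p),z),4))
# probe: handle top, z=.115+.091
tp=T(233,149,4.5,80,180); print("probe top",tp,at(c,tp,.206)); 
print("foot",at(c,T(305,182,4.5,80,180),.005))
print("collar",at(c,T(275,165,4.5,80,180),.12))
X=at(c,tp,.206); print(proj(s,X))
crop(s,150,240,80,80,7,"s2.png")
E
```

```text
rl [0.5164 0.2034 0.045 ]
rm [ 0.5047 -0.0646  0.045 ]
rr [ 0.4909 -0.3347  0.045 ]
milk [ 0.5007 -0.0601  0.05  ]
mend [ 0.5214 -0.2164  0.112 ]
mroot [ 0.5089 -0.1189  0.112 ]
sauce [ 0.4954 -0.3326  0.05  ]
send [ 0.3939 -0.4668  0.116 ]
sroot [ 0.4471 -0.3904  0.116 ]
c [0.7168 0.2879 0.045 ]
c [ 0.6837 -0.4377  0.045 ]
c [ 0.3704 -0.422   0.045 ]
c [0.4032 0.3004 0.045 ]
probe top (131.38888888888889, 212.72222222222223) [0.466318   0.41396527 0.206     ]
foot [0.466346   0.41413674 0.005     ]
collar [0.46579276 0.40722015 0.12      ]
[174.74497821 263.17124625]
```

View pics/s2.png

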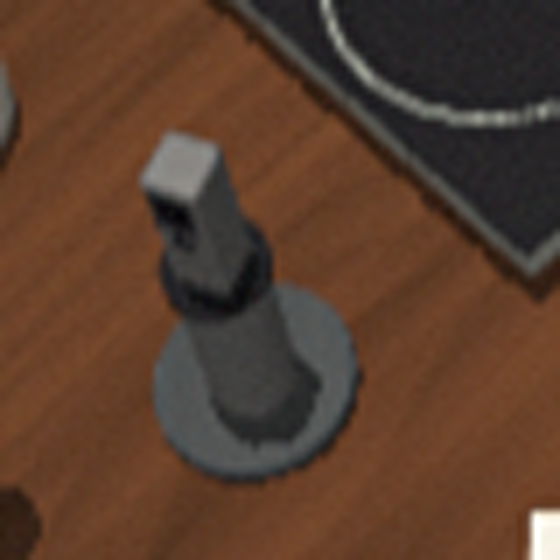

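```bash
python3 - <<'E'
from h import *
a=np.arctan2(-.799,-.604)
go([.4356,-.4117,.20],a+np.pi/2)
E
```

```text
shift [ 0.2322 -0.1223  0.0311] rot [-3.000e-02 -1.000e-02 -2.909e+01]
```

```bash
python3 -m jog '0.046 -0.024 0.006 0 0 -6 0.085; 0.092 -0.048 0.012 0 0 -12 0.085; 0.138 -0.072 0.018 0 0 -18 0.085; 0.184 -0.097 0.024 0 0 -24 0.085; 0.232 -0.122 0.031 0 0 -29 0.085'; python3 -m jog '0 0 0 0 0 0 0.085; 0 0 0 0 0 0 0.085'; python3 - <<'E'
from h import *
go([.4356,-.4117,.20],np.arctan2(-.799,-.604)+np.pi/2)
w=eyes.read_camera("wrist"); cv2.imwrite("pics/w1.png",w["image"][:,:,::-1])
print(proj(w,[.4356,-.4117,.109]),proj(w,[.4954,-.3326,.05]),proj(w,[.3939,-.4668,.109]))
E
```

```text
t: 0.85
eef_pos: [0.428, -0.4214, 0.2022]
tool_rot: [0.0, 0.895, 0.447, 0.0]
contact_force: [0.4, -0.3, -0.2]
gripper_width: 0.994
t: 1.05
eef_pos: [0.428, -0.4217, 0.2021]
tool_rot: [-0.0, 0.895, 0.446, 0.0]
contact_force: [-1.0, -0.8, 0.3]
gripper_width: 0.995
shift [0.0126 0.     0.0021] rot [-0.01 -0.01  0.08]
[256.24485716 174.69804539] [256.41917499  50.9985882 ] [256.17113688 253.08247112]
```

View pics/w1.png

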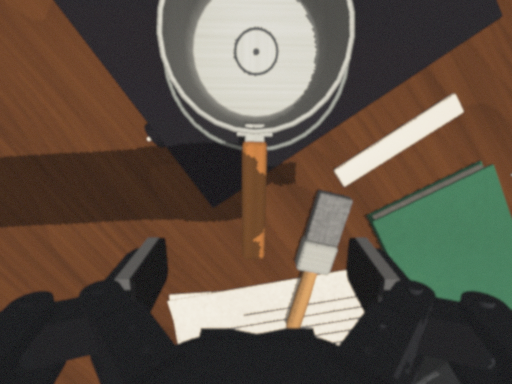

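Wrist view: the saucepan's floor dot at (256,51) and its handle from (255,140) to (254,257) agree with the prediction. Next I descend and pinch.

```bash
python3 -m jog '0.012 0 0.03 0 0 0 0.06; 0.012 0 0.07 0 0 0 0.06; 0.012 0 0.112 0 0 0 0.06; 0.012 0 0.112 0 0 0 0.05; 0.012 0 0.112 0 0 0 0.05'; python3 -m jog '0 0 0 0 0 0 0.01; 0 0 0 0 0 0 0.01; 0 0 0 0 0 0 0.01; 0 0 0 0 0 0 0.01; 0 0 0 0 0 0 0.01' 30;
```

```text
t: 1.6
eef_pos: [0.4332, -0.4148, 0.0904]
tool_rot: [-0.0, 0.896, 0.444, -0.001]
contact_force: [0.1, -0.5, 2.3]
gripper_width: 0.583
t: 2.1
eef_pos: [0.4349, -0.4147, 0.0923]
tool_rot: [0.002, 0.896, 0.445, 0.0]
contact_force: [-1.5, 0.6, 7.1]
gripper_width: 0.213
```

```bash
python3 -m jog '0.0005 0.0105 -0.001 0 0 -6 0.01; 0.0022 0.0208 -0.002 0 0 -12 0.01; 0.0049 0.0309 -0.002 0 0 -18 0.01; 0.0086 0.0407 -0.002 0 0 -24 0.01; 0.0134 0.05 -0.002 0 0 -30 0.01'; python3 - <<'E'
from h import *
c=eyes.read_camera("top"); crop(c,170,145,220,110,3.6,"t3.png")
E
```

```text
t: 2.6
eef_pos: [0.483, -0.4337, 0.093]
tool_rot: [0.001, 0.749, 0.663, 0.0]
contact_force: [0.4, -0.2, -0.7]
gripper_width: 0.218
```

View pics/t3.png

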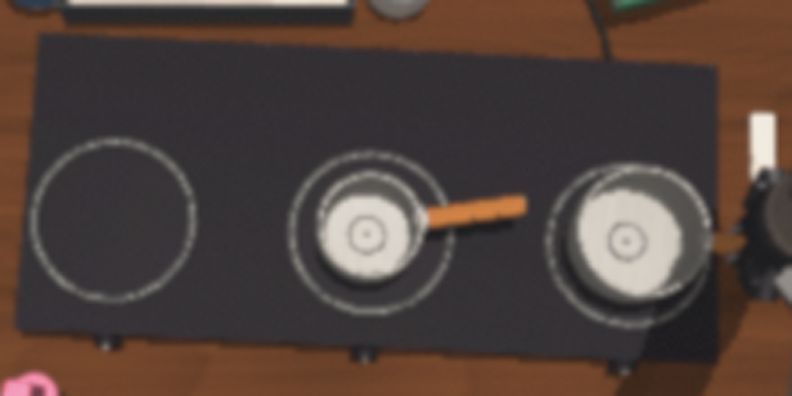

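The pan turned in place, with its dot still at crop (627,241). I continue the arc.

```bash
python3 -m jog '0.0005 0.0105 0 0 0 -6 0.01; 0.0022 0.0208 0 0 0 -12 0.01; 0.0049 0.0309 0 0 0 -18 0.01; 0.0086 0.0407 0 0 0 -24 0.01; 0.0134 0.05 0 0 0 -30 0.01'; python3 -m jog '0.0005 0.0105 0 0 0 -6 0.01; 0.0022 0.0208 0 0 0 -12 0.01; 0.0049 0.0309 0 0 0 -18 0.01; 0.0086 0.0407 0 0 0 -24 0.01; 0.0134 0.05 0 0 0 -30 0.01';python3 - <<'E'
from h import *
c=eyes.read_camera("top"); crop(c,170,145,220,110,3.6,"t4.png")
E
```

```text
t: 3.15
eef_pos: [0.534, -0.426, 0.0927]
tool_rot: [0.001, 0.553, 0.833, 0.0]
contact_force: [0.5, 0.7, -1.2]
gripper_width: 0.211
t: 3.65
eef_pos: [0.5748, -0.3938, 0.0926]
tool_rot: [0.0, 0.318, 0.948, 0.0]
contact_force: [0.2, 1.4, -1.9]
gripper_width: 0.215
```

View pics/t4.png

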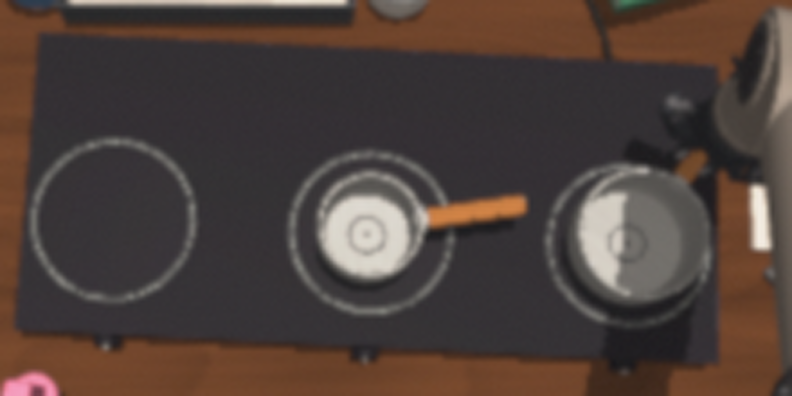

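The dot holds at (627,243). I do the last arc, then release and rise.

```bash
python3 -m jog '0.0005 0.0105 0 0 0 -6 0.01; 0.0022 0.0208 0 0 0 -12 0.01; 0.0049 0.0309 0 0 0 -18 0.01; 0.0086 0.0407 0 0 0 -24 0.01; 0.0155 0.0535 0 0 0 -32 0.01'; python3 -m jog '0 0 0 0 0 0 0.01; 0 0 0 0 0 0 0.045; 0 0 0 0 0 0 0.05; 0 0 -0.05 0 0 0 0.06; 0 0 -0.1 0 0 0 0.07';python3 - <<'E'
from h import *
c=eyes.read_camera("top"); crop(c,170,145,220,110,3.6,"t5.png")
C=np.array([.5007,-.0601]); E=np.array([.5214,-.2164]); d=(E-C)/np.linalg.norm(E-C); g=C+.088*d; print(g)
go([g[0],g[1],.2],np.arctan2(d[1],d[0])+np.pi/2)
E
```

```text
t: 4.2
eef_pos: [0.5942, -0.3429, 0.0926]
tool_rot: [0.0, 0.045, 0.999, -0.0]
contact_force: [-0.1, 1.4, -2.1]
gripper_width: 0.217
t: 4.7
eef_pos: [0.5927, -0.3431, 0.1917]
tool_rot: [-0.002, 0.047, 0.999, 0.001]
contact_force: [1.9, -0.7, 1.6]
gripper_width: 0.818
[ 0.51225363 -0.14733826]
shift [0.1039 0.1879 0.001 ] rot [ 0.22  0.67 77.03]
```

View pics/t5.png

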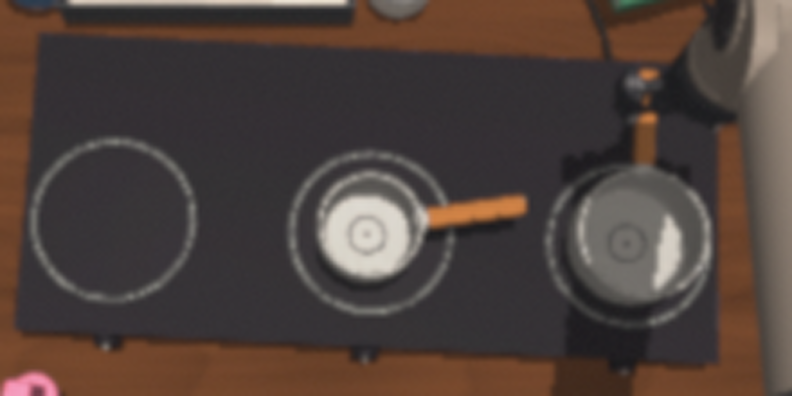

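```bash
python3 -m jog '0.02 0.037 0 0 0 8 0.085; 0.04 0.074 0 0 0 16 0.085; 0.06 0.111 0 0 0 24 0.085; 0.08 0.148 0 0 0 32 0.085; 0.104 0.188 0 0 0 40 0.085'; python3 -m jog '0 0 0 0 0 8 0.085; 0 0 0 0 0 16 0.085; 0 0 0 0 0 24 0.085; 0 0 0 0 0 32 0.085; 0 0 0 0 0 37 0.085'; python3 -m jog '0 0 0 0 0 0 0.085'; python3 - <<'E'
from h import *
C=np.array([.5007,-.0601]); E=np.array([.5214,-.2164]); d=(E-C)/np.linalg.norm(E-C); g=C+.088*d
go([g[0],g[1],.088],np.arctan2(d[1],d[0])+np.pi/2)
w=eyes.read_camera("wrist"); cv2.imwrite("pics/w2.png",w["image"][:,:,::-1])
print(proj(w,[*C,.05]),proj(w,[*g,.105]),proj(w,[*E,.105]))
E
```

```text
t: 5.25
eef_pos: [0.5074, -0.1454, 0.1924]
tool_rot: [0.001, 0.389, 0.921, 0.0]
contact_force: [0.7, 0.6, 0.3]
gripper_width: 0.993
t: 5.75
eef_pos: [0.5078, -0.1465, 0.1924]
tool_rot: [0.001, 0.661, 0.751, 0.0]
contact_force: [-0.5, 0.5, -0.2]
gripper_width: 1.0
t: 5.85
eef_pos: [0.5079, -0.1463, 0.1924]
tool_rot: [0.001, 0.659, 0.752, -0.0]
contact_force: [0.7, 0.9, -0.3]
gripper_width: 0.997
shift [-0.0015  0.0041  0.1044] rot [0.04 0.05 0.06]
[261.74013422  80.09540515] [262.28914227 193.60331221] [261.8255899  271.63466552]
```

View pics/w2.png

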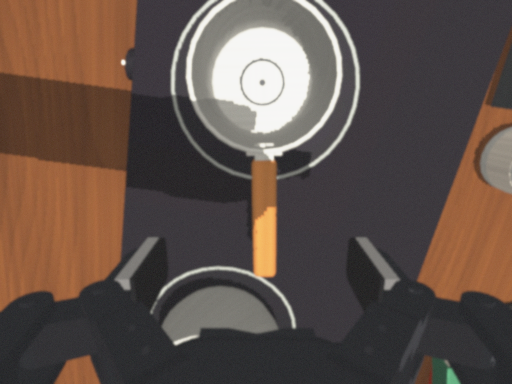

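The prediction matches again: the milk pan's dot at (262,82), its handle end at (264,275).

```bash
python3 -m jog '-0.001 0.004 0.03 0 0 0 0.06; -0.001 0.004 0.07 0 0 0 0.06; -0.001 0.004 0.103 0 0 0 0.06; -0.001 0.004 0.103 0 0 0 0.05; -0.001 0.004 0.103 0 0 0 0.05'; python3 -m jog '0 0 0 0 0 0 0.01; 0 0 0 0 0 0 0.01; 0 0 -0.001 0 0 0 0.01; 0 0 -0.001 0 0 0 0.01; 0 0 -0.001 0 0 0 0.01' 30;
```

```text
t: 6.4
eef_pos: [0.512, -0.1461, 0.0894]
tool_rot: [-0.0, 0.657, 0.754, 0.0]
contact_force: [0.3, 0.9, 0.8]
gripper_width: 0.589
t: 6.9
eef_pos: [0.5126, -0.1465, 0.091]
tool_rot: [0.001, 0.657, 0.754, 0.0]
contact_force: [0.1, -1.1, 3.9]
gripper_width: 0.213
```

```bash
python3 -m jog '0.0005 0.0091 -0.001 0 0 -6 0.01; 0.0019 0.0181 -0.001 0 0 -12 0.01; 0.0043 0.0269 -0.001 0 0 -18 0.01; 0.0075 0.0354 -0.001 0 0 -24 0.01; 0.0117 0.0435 -0.001 0 0 -30 0.01'; python3 -m jog '0.0005 0.0091 0 0 0 -6 0.01; 0.0019 0.0181 0 0 0 -12 0.01; 0.0043 0.0269 0 0 0 -18 0.01; 0.0075 0.0354 0 0 0 -24 0.01; 0.0117 0.0435 0 0 0 -30 0.01'; python3 -m jog '0.0005 0.0091 0 0 0 -6 0.01; 0.0019 0.0181 0 0 0 -12 0.01; 0.0043 0.0269 0 0 0 -18 0.01; 0.0043 0.0269 0 0 0 -18 0.01; 0.0043 0.0269 0 0 0 -18 0.01'; python3 - <<'E'
from h import *
c=eyes.read_camera("top"); crop(c,170,145,220,110,3.6,"t6.png")
E
```

```text
t: 7.4
eef_pos: [0.5538, -0.1285, 0.0911]
tool_rot: [0.0, 0.438, 0.899, 0.0]
contact_force: [0.7, -0.3, -0.6]
gripper_width: 0.213
t: 7.9
eef_pos: [0.5809, -0.0924, 0.0911]
tool_rot: [0.0, 0.19, 0.982, 0.0]
contact_force: [1.2, -0.3, -0.9]
gripper_width: 0.214
t: 8.4
eef_pos: [0.5867, -0.0656, 0.0911]
tool_rot: [-0.0, 0.038, 0.999, 0.001]
contact_force: [0.3, 2.0, 0.6]
gripper_width: 0.21
```

View pics/t6.png

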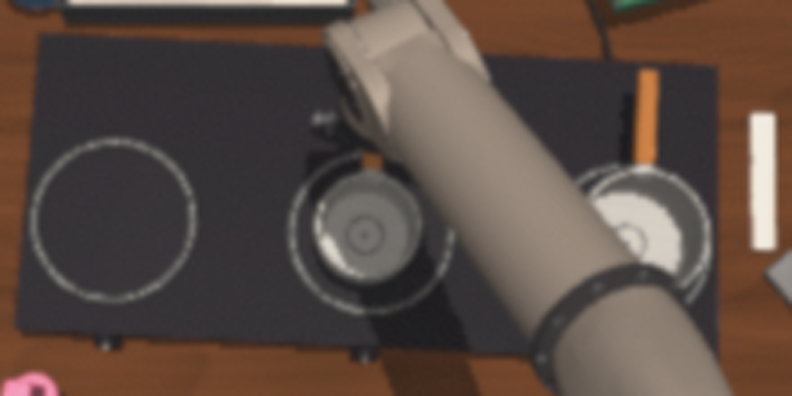

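```bash
python3 -m jog '0 0 0 0 0 0 0.045; 0 0 0 0 0 0 0.05; 0 0 -0.05 0 0 0 0.06; 0 0 -0.1 0 0 0 0.07; 0 0 -0.15 0 0 0 0.085';python3 - <<'E'
from h import *
go([.466,.414,.30],np.radians(41.6))
E
```

```text
t: 8.95
eef_pos: [0.5861, -0.0666, 0.2425]
tool_rot: [-0.001, 0.037, 0.999, -0.0]
contact_force: [0.6, -0.3, -0.2]
gripper_width: 0.962
shift [ 0.1552  0.4704 -0.0574] rot [-4.000e-02 -6.000e-02  4.417e+01]
```

```bash
python3 -m jog '0.015 0.046 -0.006 0 0 4 0.085; 0.031 0.092 -0.012 0 0 8 0.085; 0.046 0.138 -0.018 0 0 13 0.085; 0.061 0.184 -0.024 0 0 17 0.085; 0.077 0.23 -0.03 0 0 22 0.085';python3 - <<'E'
from h import *
go([.466,.414,.30],np.radians(41.6))
E
```

```text
t: 9.45
eef_pos: [0.526, 0.1698, 0.2715]
tool_rot: [0.0, 0.229, 0.973, -0.0]
contact_force: [0.4, 0.6, -0.2]
gripper_width: 0.992
shift [ 0.1625  0.1918 -0.0288] rot [-2.000e-02  6.000e-02  2.194e+01]
```

```bash
python3 -m jog '0.03 0.036 -0.006 0 0 4 0.085; 0.06 0.072 -0.012 0 0 8 0.085; 0.09 0.108 -0.018 0 0 13 0.085; 0.12 0.144 -0.024 0 0 17 0.085; 0.155 0.185 -0.03 0 0 22 0.085';  python3 -m jog '0 0 0 0 0 0 0.085'; python3 - <<'E'
from h import *
w=eyes.read_camera("wrist"); cv2.imwrite("pics/w3.png",w["image"][:,:,::-1])
print(state()[0],proj(w,[.466,.414,.206]))
E
```

```text
t: 9.95
eef_pos: [0.4703, 0.3999, 0.3008]
tool_rot: [0.001, 0.411, 0.912, -0.0]
contact_force: [0.7, 0.9, 0.3]
gripper_width: 0.993
t: 10.05
eef_pos: [0.4648, 0.4073, 0.302]
tool_rot: [-0.002, 0.404, 0.915, 0.002]
contact_force: [-0.7, 0.1, 1.0]
gripper_width: 0.996
[0.46722312 0.40338565 0.30116418] [263.79994638 184.67293063]
```

View pics/w3.png

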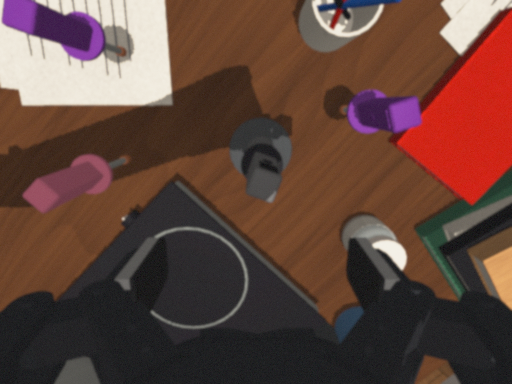

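```bash
python3 - <<'E'
from h import *
w=eyes.read_camera("wrist"); crop(w,215,105,90,110,5.4,"w4.png"); print(state()[0])
E
```

```text
[0.46911029 0.40051978 0.30054103]
```

View pics/w4.png

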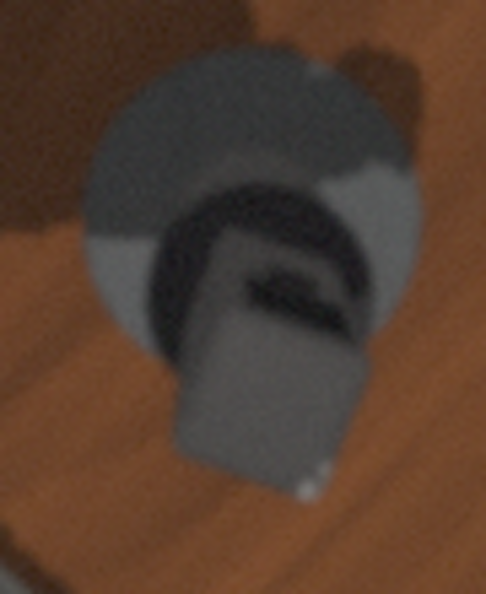

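```bash
python3 - <<'E'
from h import *
w=eyes.read_camera("wrist")
P=[at(w,((x+.5)/5.4-.5+215,(y+.5)/5.4-.5+105),.206)[:2] for x,y in [(215,305),(370,360),(325,492),(175,450)]]
P=np.array(P); print(P, P.mean(0))
e=np.roll(P,-1,0)-P; print(np.linalg.norm(e,axis=1), np.degrees(np.arctan2(e[:,1],e[:,0]))%90)
for a in (0,90):
  A=np.radians(np.mean(np.degrees(np.arctan2(e[:,1],e[:,0]))%90)+a); print(np.degrees(A)); go([*P.mean(0),.25],A)
E
```

```text
[[0.45154798 0.41622985]
 [0.47406897 0.42541086]
 [0.48304847 0.40599683]
 [0.46182197 0.39577386]] [0.46762184 0.41085285]
[0.02432048 0.02139008 0.02356    0.02289109] [22.17898732 24.82179682 25.71609559 26.66802421]
24.8462259845665
shift [0.0109 0.0061 0.0502] rot [-0.04  0.06 17.  ]
114.84622598456649
shift [0.0109 0.0061 0.0502] rot [-8.0e-02  2.0e-02 -7.3e+01]
```

```bash
python3 -m jog '0.004 0.002 0.016 0 0 6 0.085; 0.008 0.004 0.032 0 0 12 0.085; 0.011 0.006 0.05 0 0 17 0.085; 0.011 0.006 0.05 0 0 17 0.085';python3 - <<'E'
from h import *
w=eyes.read_camera("wrist"); crop(w,156,105,200,150,4,"w5.png"); print(state()[0],proj(w,[.467,.413,.206]))
go([.467,.413,.146],np.radians(24.85))
E
```

```text
t: 10.6
eef_pos: [0.4678, 0.4082, 0.2479]
tool_rot: [0.0, 0.54, 0.842, -0.003]
contact_force: [-0.1, 0.2, 0.1]
gripper_width: 0.996
[0.46814294 0.40893882 0.24949906] [259.75788487 205.11372708]
shift [0.0044 0.0009 0.1035] rot [-0.13  0.12 -0.06]
```

View pics/w5.png

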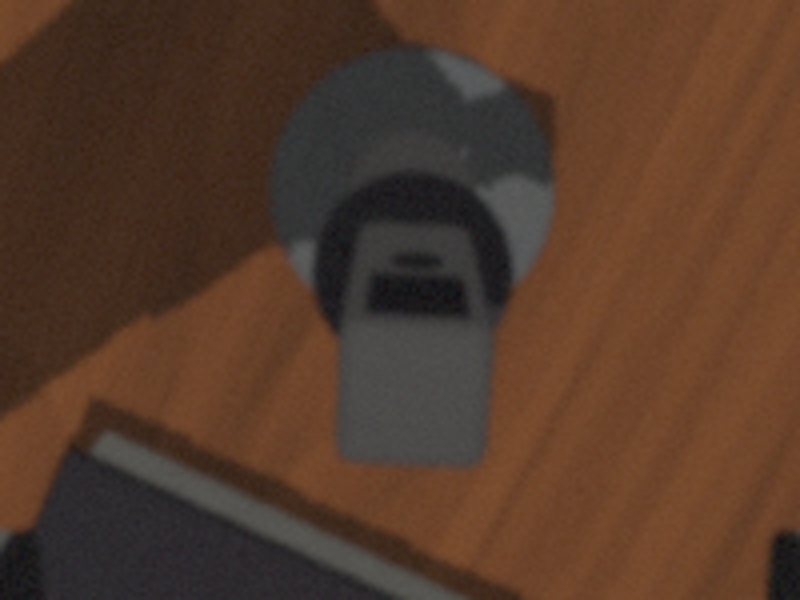

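The handle is square to the jaws, its top face centre at (260,203) as predicted. I descend and grip.

```bash
python3 -m jog '0.005 0.001 0.03 0 0 0 0.085; 0.005 0.001 0.06 0 0 0 0.085; 0.005 0.001 0.085 0 0 0 0.085; 0.005 0.001 0.103 0 0 0 0.085; 0.005 0.001 0.103 0 0 0 0.06'; python3 -m jog '0 0 0 0 0 0 0.03; 0 0 0 0 0 0 0.015; 0 0 0 0 0 0 0.015; 0 0 0 0 0 0 0.015; 0 0 0 0 0 0 0.015' 50; python3 -m jog '0 0 0 0 0 0 0.015; 0 0 -0.02 0 0 0 0.015; 0 0 -0.04 0 0 0 0.015; 0 0 -0.07 0 0 0 0.015; 0 0 -0.11 0 0 0 0.015'; python3 -m jog '0 0 -0.02 0 0 0 0.015'
python3 - <<'E'
from h import *
for n,b in (("side",(130,180,120,110)),("top",(80,160,120,110))):
    c=eyes.read_camera(n); crop(c,*b,4,n+"p.png")
t=eyes.read_camera("top");crop(t,170,145,220,110,3.6,"t7.png")
E
```

```text
t: 11.15
eef_pos: [0.4665, 0.414, 0.146]
tool_rot: [-0.0, 0.539, 0.843, -0.002]
contact_force: [0.2, -1.0, 0.4]
gripper_width: 0.85
t: 11.65
eef_pos: [0.4668, 0.417, 0.1491]
tool_rot: [0.0, 0.539, 0.843, 0.001]
contact_force: [-0.9, -1.5, 6.0]
gripper_width: 0.287
t: 12.15
eef_pos: [0.4654, 0.4153, 0.2571]
tool_rot: [-0.0, 0.538, 0.843, -0.002]
contact_force: [0.4, -0.1, -1.0]
gripper_width: 0.285
t: 12.25
eef_pos: [0.4665, 0.4175, 0.2811]
tool_rot: [0.0, 0.538, 0.843, 0.002]
contact_force: [0.2, 0.7, -1.4]
gripper_width: 0.284
```

View pics/sidep.png

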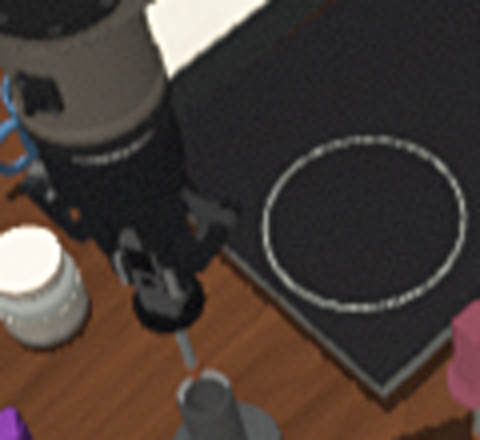

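View pics/t7.png

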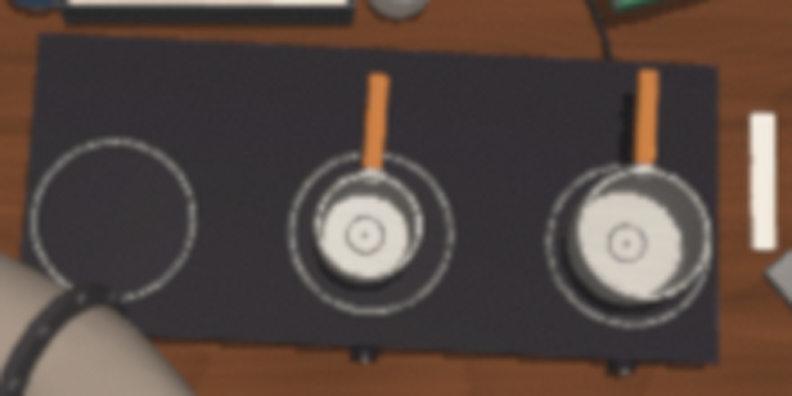

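```bash
python3 -m jog '0 0 -0.02 0 0 0 0.015'; python3 - <<'E'
from h import *
c=eyes.read_camera("top")
M=at(c,((365.5)/3.6-.5+170,235.5/3.6-.5+145),.05); S=at(c,((627.5)/3.6-.5+170,242.5/3.6-.5+145),.05); print(M,S)
s=eyes.read_camera("side"); crop(s,150,220,60,60,8,"s3.png"); p=state()[0]; print(p,proj(s,p-[0,0,.131]))
go([M[0],M[1],.30])
E
```

```text
t: 12.5
eef_pos: [0.4651, 0.4142, 0.2938]
tool_rot: [-0.0, 0.539, 0.843, -0.003]
contact_force: [0.1, -0.4, -1.4]
gripper_width: 0.285
[ 0.50074483 -0.0590817   0.05      ] [ 0.49436093 -0.33254542  0.05      ]
[0.46627127 0.41672382 0.29792313] [176.38259979 270.66564269]
shift [-0.4463 -0.1685 -0.0024] rot
```

View pics/s3.png

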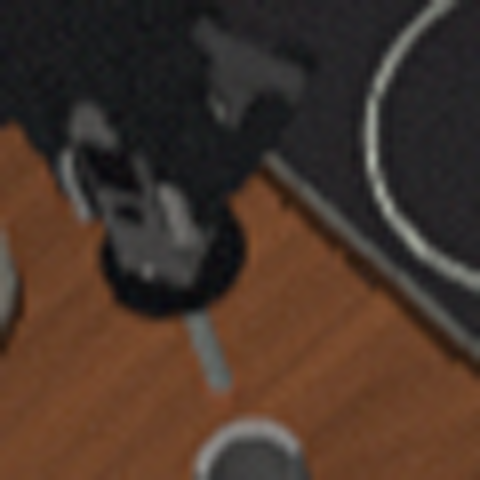

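```bash
python3 -m jog '-0.03 -0.011 -0.002 0 0 0 0.015; -0.07 -0.026 -0.002 0 0 0 0.015; -0.115 -0.043 -0.002 0 0 0 0.015; -0.16 -0.06 -0.002 0 0 0 0.015; -0.205 -0.077 -0.002 0 0 0 0.015'; python3 -m jog '-0.045 -0.017 0 0 0 0 0.015; -0.09 -0.034 0 0 0 0 0.015; -0.135 -0.051 0 0 0 0 0.015; -0.18 -0.068 0 0 0 0 0.015; -0.22 -0.083 0 0 0 0 0.015'; python3 -m jog '-0.01 -0.004 0 0 0 0 0.015; -0.01 -0.004 0 0 0 0 0.015'; python3 - <<'E'
from h import *
go([.5007,-.0591,.30])
s=eyes.read_camera("side"); crop(s,230,130,90,75,8,"s4.png"); p=state()[0]; print(p,proj(s,p-[0,0,.131]))
w=eyes.read_camera("wrist"); cv2.imwrite("pics/w6.png",w["image"][:,:,::-1]);print(proj(w,[.5007,-.0591,.05]),proj(w,p-[0,0,.131]))
E
```

```text
t: 13.1
eef_pos: [0.4815, 0.1955, 0.2976]
tool_rot: [-0.001, 0.539, 0.843, -0.001]
contact_force: [1.4, -1.0, -0.9]
gripper_width: 0.285
t: 13.6
eef_pos: [0.4982, -0.0395, 0.2979]
tool_rot: [-0.001, 0.539, 0.842, -0.001]
contact_force: [0.6, 0.5, -0.5]
gripper_width: 0.286
t: 13.8
eef_pos: [0.4991, -0.0497, 0.2979]
tool_rot: [-0.001, 0.541, 0.841, -0.001]
contact_force: [0.2, -0.2, -1.5]
gripper_width: 0.287
shift [-0.0092 -0.0025 -0.0021] rot 
[ 0.49925818 -0.0472639   0.29829355] [272.73706912 171.14972625]
[254.61496127 165.02182005] [257.45872206 178.54075957]
```

View pics/s4.png

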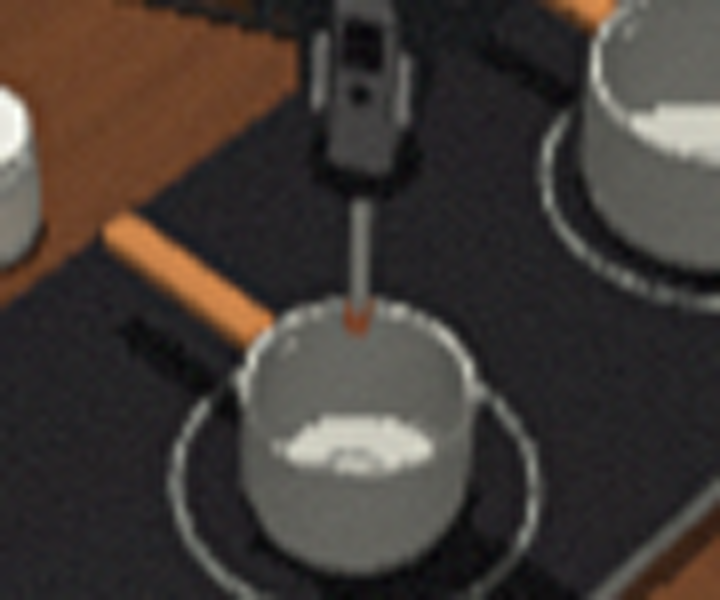

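View pics/w6.png

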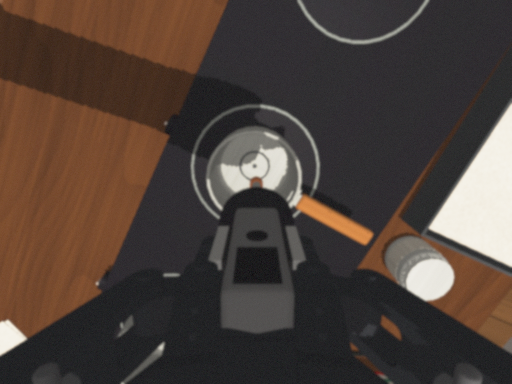

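Side and wrist views agree: the tip is at (256,178) in the wrist view, about 11 mm short of the dot at (255,165). I shift over it and go down.

```bash
python3 -m jog '-0.009 -0.0025 0 0 0 0 0.015; -0.009 -0.0025 0.03 0 0 0 0.015; -0.009 -0.0025 0.06 0 0 0 0.015; -0.009 -0.0025 0.085 0 0 0 0.015; -0.009 -0.0025 0.1 0 0 0 0.015'; python3 -m jog '0 0 0 0 0 0 0.015'; python3 - <<'E'
from h import *
go([.5007,-.0591,.177])
w=eyes.read_camera("wrist"); crop(w,186,110,150,112,5,"w7.png");p=state()[0];print(p,proj(w,[.5007,-.0591,.05]),proj(w,p-[0,0,.131]))
E
```

```text
t: 14.4
eef_pos: [0.5005, -0.0555, 0.1975]
tool_rot: [-0.001, 0.538, 0.843, -0.0]
contact_force: [0.9, -0.1, -1.4]
gripper_width: 0.285
t: 14.5
eef_pos: [0.4999, -0.0555, 0.1975]
tool_rot: [-0.002, 0.538, 0.843, -0.001]
contact_force: [0.1, 0.1, -1.6]
gripper_width: 0.285
shift [-0.0036 -0.0007  0.0205] rot 
[ 0.50095345 -0.05555808  0.19896955] [256.91133745 178.09874642] [258.71822995 179.54992275]
```

View pics/w7.png

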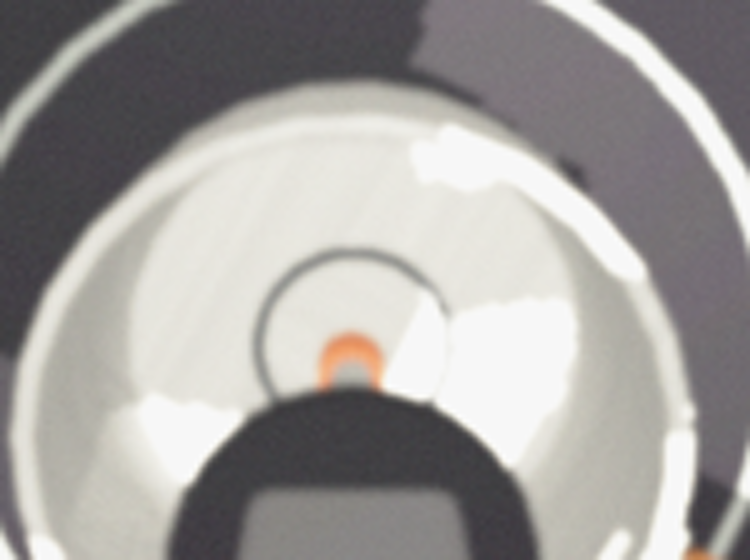

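```bash
python3 -m jog '-0.003 -0.001 0.006 0 0 0 0.015; -0.003 -0.001 0.012 0 0 0 0.015; -0.003 -0.001 0.016 0 0 0 0.015; -0.003 -0.001 0.019 0 0 0 0.015; -0.003 -0.001 0.02 0 0 0 0.015'; python3 -m jog '0 0 0.001 0 0 0 0.015; 0 0 0.001 0 0 0 0.015'
```

```text
t: 15.05
eef_pos: [0.5018, -0.0596, 0.1795]
tool_rot: [0.0, 0.539, 0.843, -0.0]
contact_force: [-0.3, -0.2, -0.0]
gripper_width: 0.288
t: 15.25
eef_pos: [0.5018, -0.0597, 0.1787]
tool_rot: [0.0, 0.539, 0.843, -0.0]
contact_force: [0.5, -0.7, 0.6]
gripper_width: 0.281
```

Contact is about 2 N (the reading went from −1.4 to +0.6). I hold it.

```bash
python3 -m jog '0 0 0.001 0 0 0 0.015; 0 0 0.001 0 0 0 0.015; 0 0 0.001 0 0 0 0.015; 0 0 0.001 0 0 0 0.015; 0 0 0.001 0 0 0 0.015';  python3 -m jog '0 0 0 0 0 0 0.015; 0 0 0 0 0 0 0.015; 0 0 0 0 0 0 0.015; 0 0 0 0 0 0 0.015; 0 0 0 0 0 0 0.015'; python3 -m jog '0 0 0 0 0 0 0.015; 0 0 0 0 0 0 0.015; 0 0 0 0 0 0 0.015; 0 0 0 0 0 0 0.015; 0 0 0 0 0 0 0.015';  python3 -m jog '0 0 0 0 0 0 0.015; 0 0 0 0 0 0 0.015; 0 0 0 0 0 0 0.015; 0 0 0 0 0 0 0.015; 0 0 0 0 0 0 0.015';  python3 -m jog '0 0 0 0 0 0 0.015; 0 0 0 0 0 0 0.015; 0 0 0 0 0 0 0.015; 0 0 0 0 0 0 0.015; 0 0 0 0 0 0 0.015'; python3 -m jog '0 0 0 0 0 0 0.015; 0 0 0 0 0 0 0.015; 0 0 0 0 0 0 0.015; 0 0 0 0 0 0 0.015; 0 0 0 0 0 0 0.015'; python3 -m jog '0 0 0 0 0 0 0.015; 0 0 0 0 0 0 0.015; 0 0 0 0 0 0 0.015; 0 0 0 0 0 0 0.015; 0 0 0 0 0 0 0.015'
python3 - <<'E'
from h import *
w=eyes.read_camera("wrist"); crop(w,156,90,200,150,4,"w8.png")
c=eyes.read_camera("top"); crop(c,170,145,220,110,3.6,"t8.png")
s=eyes.read_camera("side"); crop(s,220,110,160,120,5,"s8.png")
E
```

```text
t: 15.75
eef_pos: [0.5018, -0.0596, 0.1777]
tool_rot: [0.0, 0.539, 0.843, 0.0]
contact_force: [-0.9, -0.7, 1.4]
gripper_width: 0.291
t: 16.25
eef_pos: [0.5018, -0.0596, 0.1776]
tool_rot: [0.0, 0.539, 0.843, 0.0]
contact_force: [-0.3, -0.3, 0.8]
gripper_width: 0.284
t: 16.75
eef_pos: [0.5018, -0.0596, 0.1776]
tool_rot: [0.0, 0.539, 0.843, 0.0]
contact_force: [-0.6, -0.3, 1.9]
gripper_width: 0.287
t: 17.25
eef_pos: [0.5018, -0.0596, 0.1776]
tool_rot: [0.0, 0.539, 0.843, 0.0]
contact_force: [-0.2, -0.2, 0.6]
gripper_width: 0.286
t: 17.75
eef_pos: [0.5018, -0.0596, 0.1776]
tool_rot: [0.0, 0.539, 0.843, -0.0]
contact_force: [-1.5, -1.1, 1.6]
gripper_width: 0.286
t: 18.25
eef_pos: [0.5018, -0.0596, 0.1776]
tool_rot: [0.0, 0.539, 0.843, 0.0]
contact_force: [0.2, -0.5, 0.3]
gripper_width: 0.287
t: 18.75
eef_pos: [0.5018, -0.0596, 0.1776]
tool_rot: [0.0, 0.539, 0.843, 0.0]
contact_force: [0.2, -0.3, 0.9]
gripper_width: 0.289
```

View pics/w8.png

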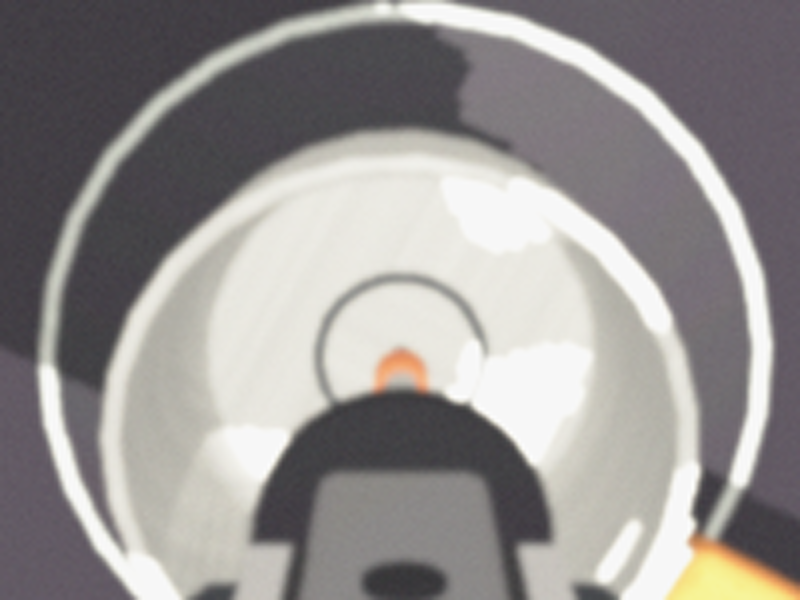

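View pics/t8.png

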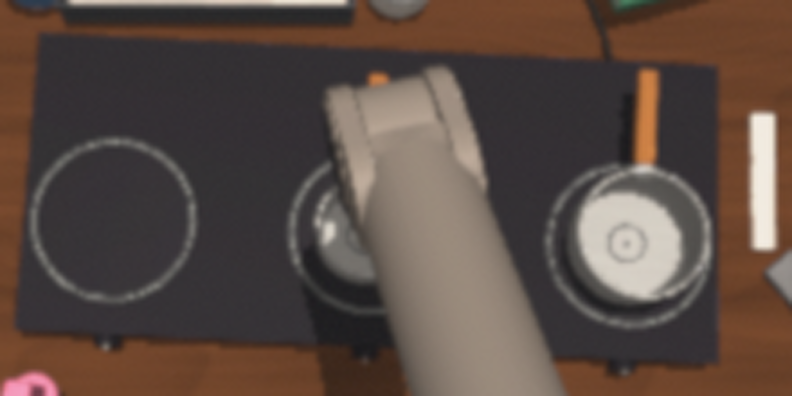

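View pics/s8.png

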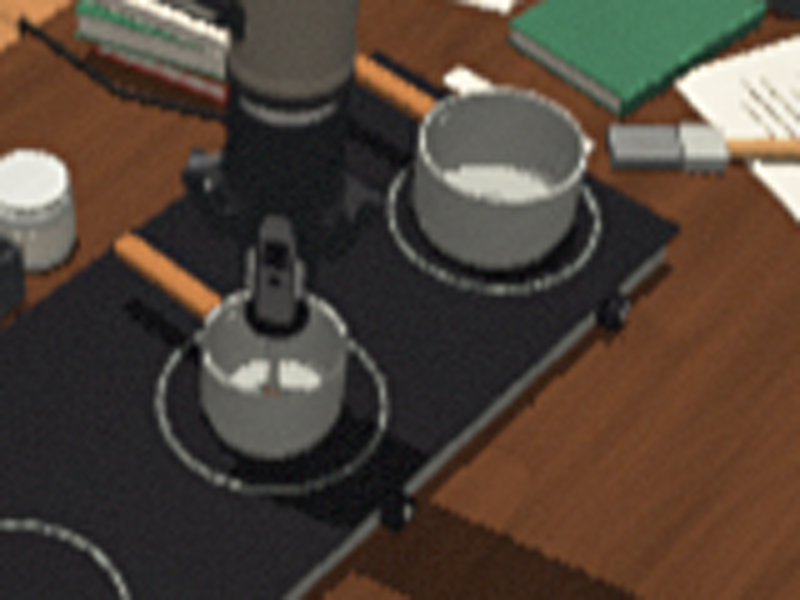

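The tip rests inside the circle, about 5 mm from the dot, held 3.5 s. The saucepan has not moved. I go up and over to it.

```bash
python3 -m jog '0 0 -0.02 0 0 0 0.015; 0 0 -0.05 0 0 0 0.015; 0 0 -0.085 0 0 0 0.015; 0 0 -0.12 0 0 0 0.015'; python3 - <<'E'
from h import *
go([.4944,-.3325,.30])
E
```

```text
t: 19.3
eef_pos: [0.5011, -0.0593, 0.2983]
tool_rot: [-0.001, 0.538, 0.843, -0.0]
contact_force: [0.8, -0.5, -1.4]
gripper_width: 0.283
shift [-0.2451 -0.1208 -0.0019] rot
```

```bash
python3 -m jog '-0.04 -0.02 0 0 0 0 0.015; -0.08 -0.04 0 0 0 0 0.015; -0.12 -0.06 0 0 0 0 0.015; -0.16 -0.08 0 0 0 0 0.015; -0.2 -0.099 0 0 0 0 0.015'; python3 -m jog '-0.03 -0.014 0 0 0 0 0.015; -0.04 -0.021 0 0 0 0 0.015; -0.04 -0.021 0 0 0 0 0.015; -0.04 -0.021 0 0 0 0 0.015'; python3 - <<'E'
from h import *
go([.4944,-.3325,.177])
w=eyes.read_camera("wrist"); crop(w,156,90,200,150,4,"w9.png");p=state()[0];print(p,proj(w,[.4944,-.3325,.05]),proj(w,p-[0,0,.131]))
c=eyes.read_camera("top"); crop(c,170,145,220,110,3.6,"t9.png")
E
```

```text
t: 19.8
eef_pos: [0.4952, -0.2843, 0.2972]
tool_rot: [-0.0, 0.539, 0.843, -0.0]
contact_force: [1.0, 0.5, -1.6]
gripper_width: 0.29
t: 20.2
eef_pos: [0.4939, -0.326, 0.2973]
tool_rot: [-0.001, 0.538, 0.843, 0.001]
contact_force: [-0.0, 1.0, -1.4]
gripper_width: 0.291
shift [-0.0063 -0.0023  0.1203] rot 
[ 0.49417589 -0.32545696  0.2975208 ] [255.30445322 161.22453923] [257.72410406 178.22756899]
```

View pics/w9.png

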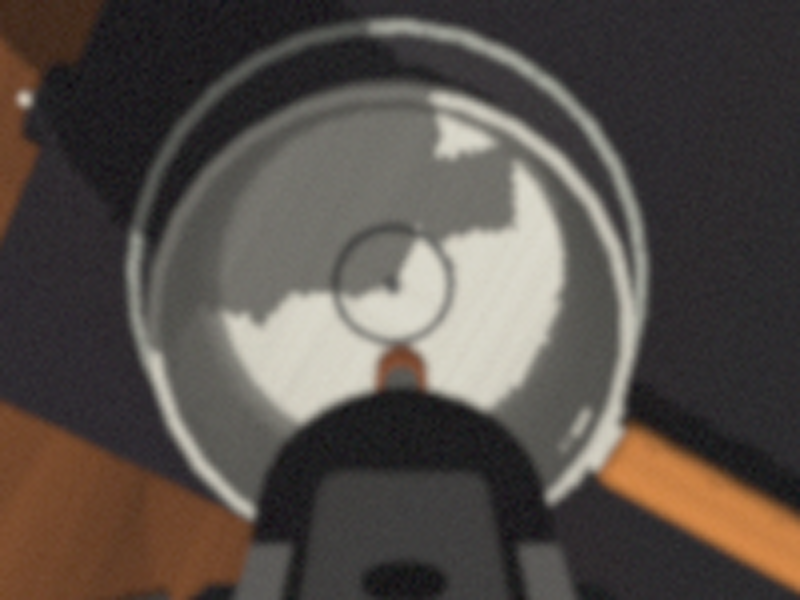

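View pics/t9.png

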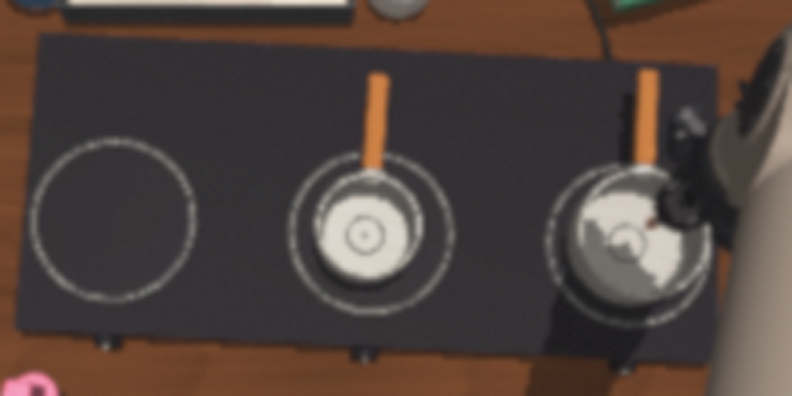

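```bash
python3 -m jog '-0.009 -0.003 0.01 0 0 0 0.015; -0.009 -0.003 0.04 0 0 0 0.015; -0.009 -0.003 0.07 0 0 0 0.015; -0.009 -0.003 0.09 0 0 0 0.015; -0.009 -0.003 0.103 0 0 0 0.015'; python3 -m jog '0 0 0.006 0 0 0 0.015; 0 0 0.011 0 0 0 0.015; 0 0 0.015 0 0 0 0.015;  0 0 0.017 0 0 0 0.015; 0 0 0.017 0 0 0 0.015';python3 - <<'E'
from h import *
w=eyes.read_camera("wrist"); crop(w,156,90,200,150,4,"w10.png");print(state()[0])
E
```

```text
t: 20.8
eef_pos: [0.4939, -0.3366, 0.1922]
tool_rot: [-0.001, 0.538, 0.843, -0.0]
contact_force: [-1.0, -0.0, -1.4]
gripper_width: 0.288
t: 21.3
eef_pos: [0.4952, -0.3375, 0.1783]
tool_rot: [0.001, 0.539, 0.843, 0.0]
contact_force: [1.1, 0.1, 1.1]
gripper_width: 0.284
[ 0.49520018 -0.33745929  0.17837405]
```

View pics/w10.png

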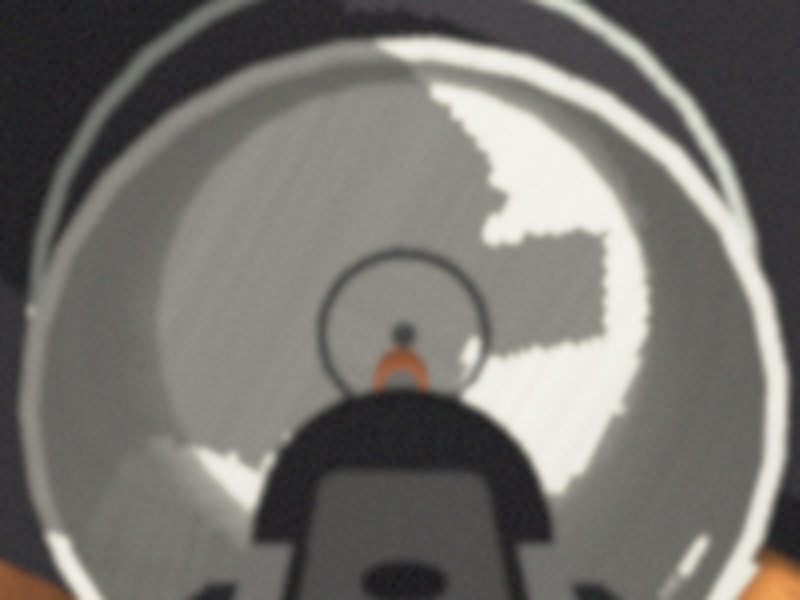

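The tip is about 8 mm short of the dot (403,334). I lift a little, shift and set it down again.

```bash
python3 -m jog '0 0 -0.006 0 0 0 0.015; -0.004 0 -0.01 0 0 0 0.015; -0.007 0 -0.01 0 0 0 0.015; -0.007 0 -0.006 0 0 0 0.015; -0.007 0 -0.002 0 0 0 0.015';python3 -m jog '0 0 0.002 0 0 0 0.015; 0 0 0.003 0 0 0 0.015; 0 0 0.003 0 0 0 0.015'; python3 - <<'E'
from h import *
w=eyes.read_camera("wrist"); crop(w,156,90,200,150,4,"w11.png");print(state()[0])
E
```

```text
t: 21.85
eef_pos: [0.4975, -0.3438, 0.1792]
tool_rot: [-0.0, 0.539, 0.842, -0.0]
contact_force: [0.3, -0.6, 0.1]
gripper_width: 0.288
t: 22.15
eef_pos: [0.4976, -0.3438, 0.1766]
tool_rot: [0.0, 0.539, 0.843, -0.0]
contact_force: [0.5, -1.6, 2.7]
gripper_width: 0.287
[ 0.49755139 -0.34376852  0.17670848]
```

View pics/w11.png

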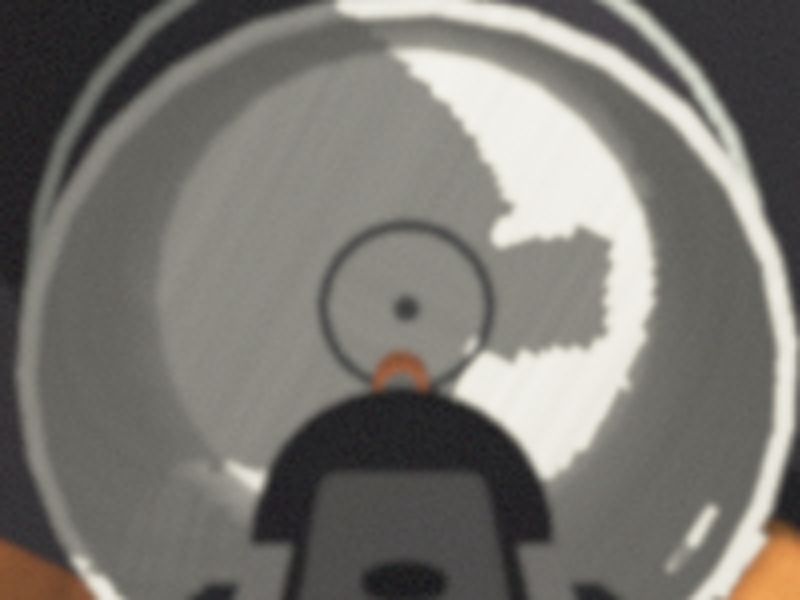

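That was the wrong way: the tip is now about 13 mm off and my position calculation agrees. I correct by +12 mm in tool x.

```bash
python3 - <<'E'
from h import *
go([.4944,-.3325,.1775])
E
python3 -m jog '0 0 -0.007 0 0 0 0.015; 0.006 0.001 -0.01 0 0 0 0.015; 0.012 0.001 -0.01 0 0 0 0.015; 0.012 0.001 -0.006 0 0 0 0.015; 0.012 0.001 -0.002 0 0 0 0.015';python3 -m jog '0 0 0.001 0 0 0 0.015; 0 0 0.0015 0 0 0 0.015; 0 0 0.0015 0 0 0 0.015'; python3 - <<'E'
from h import *
w=eyes.read_camera("wrist"); crop(w,156,90,200,150,4,"w12.png");print(state()[0])
E
```

```text
shift [ 0.0116  0.0019 -0.0008] rot 
t: 22.7
eef_pos: [0.4934, -0.3317, 0.1783]
tool_rot: [-0.0, 0.538, 0.843, 0.0]
contact_force: [0.3, 0.7, 0.8]
gripper_width: 0.288
t: 23.0
eef_pos: [0.4935, -0.3321, 0.177]
tool_rot: [-0.0, 0.539, 0.843, 0.0]
contact_force: [-0.1, 1.3, 1.5]
gripper_width: 0.289
[ 0.49348834 -0.33222178  0.17707608]
```

View pics/w12.png

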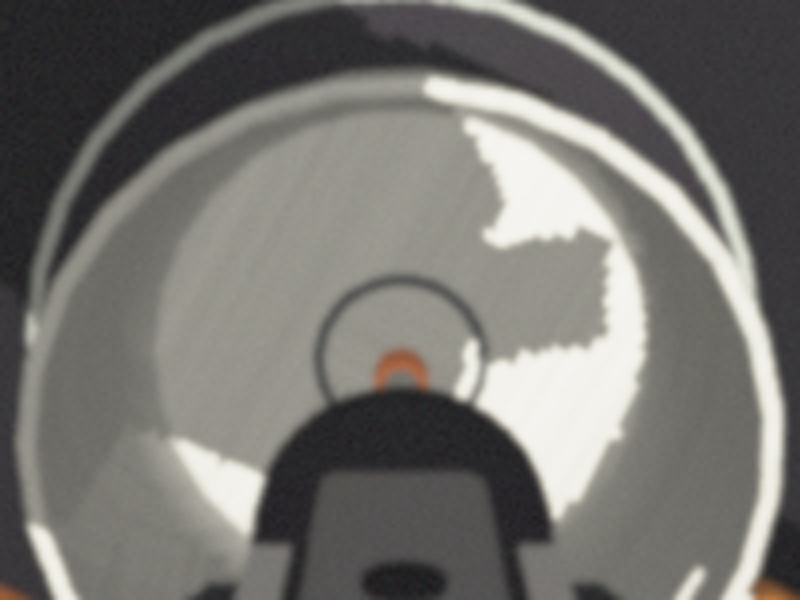

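The tip now covers the dot (circle centre about (402,360)). I hold about 3.5 s.

```bash
python3 -m jog '0 0 0 0 0 0 0.015; 0 0 0 0 0 0 0.015; 0 0 0 0 0 0 0.015; 0 0 0 0 0 0 0.015; 0 0 0 0 0 0 0.015';  python3 -m jog '0 0 0 0 0 0 0.015; 0 0 0 0 0 0 0.015; 0 0 0 0 0 0 0.015; 0 0 0 0 0 0 0.015; 0 0 0 0 0 0 0.015'; python3 -m jog '0 0 0 0 0 0 0.015; 0 0 0 0 0 0 0.015; 0 0 0 0 0 0 0.015; 0 0 0 0 0 0 0.015; 0 0 0 0 0 0 0.015';  python3 -m jog '0 0 0 0 0 0 0.015; 0 0 0 0 0 0 0.015; 0 0 0 0 0 0 0.015; 0 0 0 0 0 0 0.015; 0 0 0 0 0 0 0.015';  python3 -m jog '0 0 0 0 0 0 0.015; 0 0 0 0 0 0 0.015; 0 0 0 0 0 0 0.015; 0 0 0 0 0 0 0.015; 0 0 0 0 0 0 0.015'; python3 -m jog '0 0 0 0 0 0 0.015; 0 0 0 0 0 0 0.015; 0 0 0 0 0 0 0.015; 0 0 0 0 0 0 0.015; 0 0 0 0 0 0 0.015'; python3 -m jog '0 0 0 0 0 0 0.015; 0 0 0 0 0 0 0.015; 0 0 0 0 0 0 0.015; 0 0 0 0 0 0 0.015; 0 0 0 0 0 0 0.015'
python3 - <<'E'
from h import *
c=eyes.read_camera("top"); crop(c,170,145,220,110,3.6,"t10.png")
E
python3 -m jog '0 0 -0.02 0 0 0 0.015; 0 0 -0.05 0 0 0 0.015; 0 0 -0.085 0 0 0 0.015; 0 0 -0.13 0 0 0 0.015; 0 0 -0.13 0 0 0 0.015'; python3 - <<'E'
from h import *
go([.467,.417,.307],np.radians(24.8))
c=eyes.read_camera("top"); crop(c,170,145,220,110,3.6,"t11.png")
E
```

```text
t: 23.55
eef_pos: [0.4935, -0.3323, 0.1771]
tool_rot: [0.0, 0.539, 0.843, 0.0]
contact_force: [-0.2, 1.3, 2.2]
gripper_width: 0.284
t: 24.05
eef_pos: [0.4935, -0.3323, 0.1771]
tool_rot: [0.0, 0.539, 0.843, 0.0]
contact_force: [0.3, 1.2, 1.5]
gripper_width: 0.285
t: 24.55
eef_pos: [0.4935, -0.3323, 0.1771]
tool_rot: [0.0, 0.539, 0.843, 0.0]
contact_force: [0.5, 1.5, 1.4]
gripper_width: 0.291
t: 25.05
eef_pos: [0.4935, -0.3323, 0.1771]
tool_rot: [0.0, 0.539, 0.843, 0.0]
contact_force: [0.6, 1.5, 1.1]
gripper_width: 0.289
t: 25.55
eef_pos: [0.4935, -0.3323, 0.1771]
tool_rot: [0.0, 0.539, 0.843, -0.0]
contact_force: [-0.2, 1.5, 1.8]
gripper_width: 0.29
t: 26.05
eef_pos: [0.4935, -0.3323, 0.1771]
tool_rot: [0.0, 0.539, 0.843, 0.0]
contact_force: [0.3, 2.1, 1.1]
gripper_width: 0.286
t: 26.55
eef_pos: [0.4935, -0.3323, 0.1771]
tool_rot: [-0.0, 0.539, 0.843, 0.0]
contact_force: [1.0, 0.3, 1.8]
gripper_width: 0.287
t: 27.1
eef_pos: [0.4962, -0.334, 0.3135]
tool_rot: [0.005, 0.539, 0.842, -0.0]
contact_force: [1.2, 0.4, -0.8]
gripper_width: 0.289
shift [0.694  0.2883 0.0016] rot [ 0.32  0.54 -0.01]
```

View pics/t11.png

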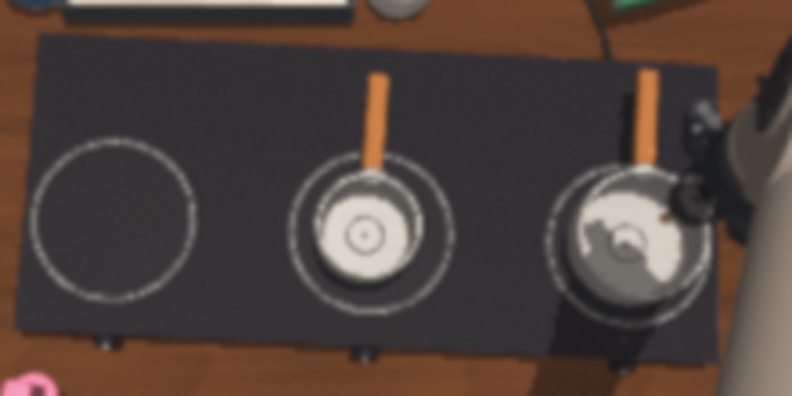

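Both pans stand unmoved, handles back. The thermometer goes back to its stand.

```bash
python3 -m jog '0.04 0.017 0 0 0 0 0.015; 0.085 0.035 0 0 0 0 0.015; 0.13 0.054 0 0 0 0 0.015; 0.175 0.073 0 0 0 0 0.015; 0.22 0.091 0 0 0 0 0.015'; python3 -m jog '0.045 0.019 0 0 0 0 0.015; 0.09 0.037 0 0 0 0 0.015; 0.135 0.056 0 0 0 0 0.015; 0.18 0.075 0 0 0 0 0.015; 0.22 0.091 0 0 0 0 0.015'; python3 -m jog '0.045 0.019 0 0 0 0 0.015; 0.09 0.037 0 0 0 0 0.015; 0.13 0.054 0 0 0 0 0.015; 0.17 0.071 0 0 0 0 0.015; 0.2 0.084 0 0 0 0 0.015'; python3 - <<'E'
from h import *
go([.4667,.4165,.30],np.radians(24.8))
E
```

```text
t: 27.65
eef_pos: [0.4824, -0.0929, 0.3055]
tool_rot: [-0.001, 0.539, 0.842, -0.001]
contact_force: [0.8, 0.6, -1.4]
gripper_width: 0.287
t: 28.15
eef_pos: [0.4728, 0.1451, 0.3058]
tool_rot: [-0.0, 0.538, 0.843, -0.001]
contact_force: [0.7, -0.1, -0.9]
gripper_width: 0.286
t: 28.65
eef_pos: [0.4651, 0.3623, 0.3052]
tool_rot: [-0.001, 0.538, 0.843, -0.001]
contact_force: [0.4, 1.4, -0.7]
gripper_width: 0.287
shift [0.0485 0.0243 0.0052] rot [-0.12 -0.01  0.13]
```

```bash
python3 -m jog '0.025 0.012 0.002 0 0 0 0.015; 0.044 0.022 0.005 0 0 0 0.015; 0.044 0.022 0.005 0 0 0 0.015; 0.044 0.022 0.005 0 0 0 0.015';python3 -m jog '0 0 0 0 0 0 0.015; 0 0 0 0 0 0 0.015; 0 0 0 0 0 0 0.015'; python3 - <<'E'
from h import *
for i in range(3):
  w=eyes.read_camera("wrist"); go([.4667,.4160,.30],np.radians(24.8))
crop(w,156,90,200,150,4,"w13.png");p=state()[0];print(p,proj(w,[.4665,.4135,.115]),proj(w,p-[0,0,.131]))
s=eyes.read_camera("side"); crop(s,150,220,60,60,8,"s13.png")
E
```

```text
t: 29.05
eef_pos: [0.4673, 0.4087, 0.3003]
tool_rot: [-0.0, 0.538, 0.843, -0.001]
contact_force: [0.2, -0.2, -0.7]
gripper_width: 0.286
t: 29.35
eef_pos: [0.4682, 0.4084, 0.3022]
tool_rot: [0.0, 0.539, 0.842, -0.0]
contact_force: [0.6, 0.3, -1.1]
gripper_width: 0.286
shift [0.0073 0.0018 0.0023] rot [ 0.02  0.03 -0.04]
shift [0.0071 0.0018 0.0023] rot [ 0.02  0.02 -0.03]
shift [0.0069 0.0018 0.0023] rot [ 0.03  0.01 -0.02]
[0.46793802 0.40900743 0.30232483] [257.6305293  161.40810852] [257.18928253 178.08242486]
```

View pics/w13.png

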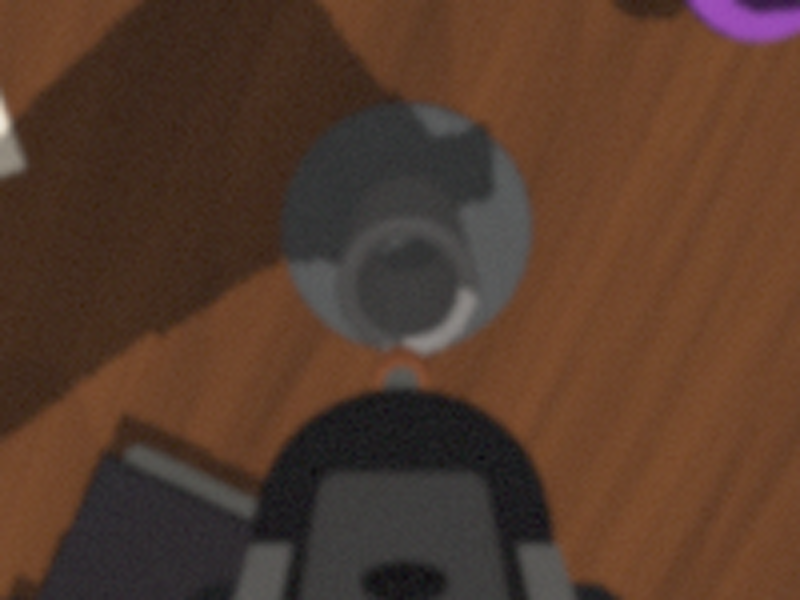

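View pics/s13.png

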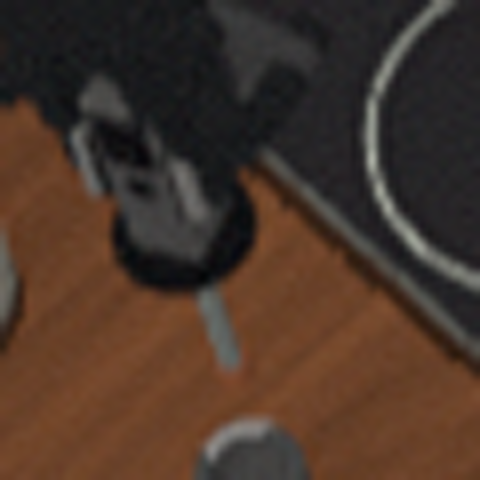

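```bash
python3 - <<'E'
from h import *
w=eyes.read_camera("wrist"); print(at(w,(257.1,160.1),.115))
E
python3 -m jog '0.003 0.001 0 0 0 0 0.015; 0.006 0.0017 0 0 0 0 0.015; 0.006 0.0017 0.02 0 0 0 0.015; 0.006 0.0017 0.032 0 0 0 0.015; 0.006 0.0017 0.032 0 0 0 0.015'; python3 - <<'E'
from h import *
for i in range(3):
  w=eyes.read_camera("wrist"); go([.4662,.4155,.1495],np.radians(24.8))
crop(w,156,90,200,150,4,"w14.png")
s=eyes.read_camera("side"); crop(s,150,230,60,60,8,"s14.png"); p=state()[0]; print(p)
t=eyes.read_camera("top"); crop(t,110,180,60,60,8,"t14.png")
E
```

```text
[0.46517673 0.41489508 0.115     ]
t: 30.1
eef_pos: [0.466, 0.4146, 0.2679]
tool_rot: [-0.0, 0.538, 0.843, -0.002]
contact_force: [-0.5, -0.2, -0.9]
gripper_width: 0.288
shift [0.0005 0.0002 0.1196] rot [-0.12  0.04  0.03]
shift [ 1.000e-04 -4.000e-04  1.206e-01] rot [-0.03  0.    0.03]
shift [-1.000e-04 -8.000e-04  1.211e-01] rot [ 0.02 -0.02  0.02]
[0.46694752 0.41602299 0.27088323]
```

View pics/w14.png

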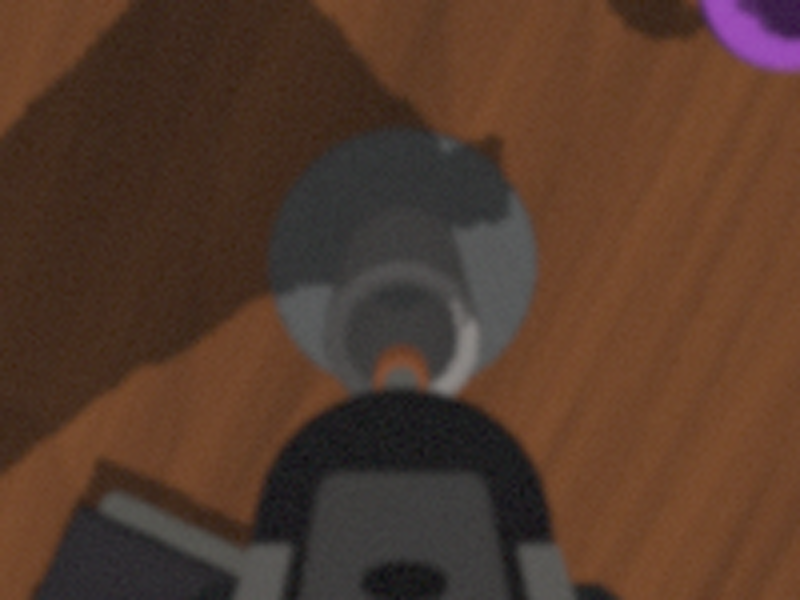

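View pics/s14.png

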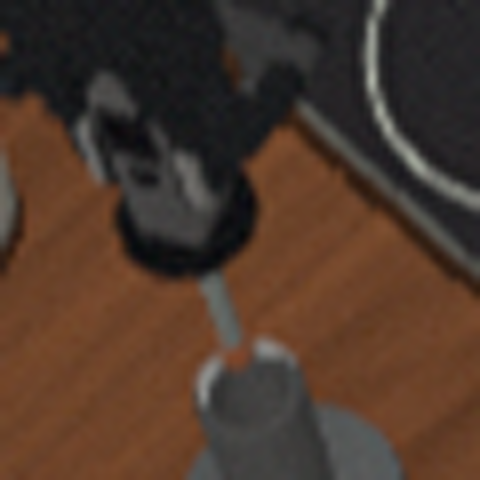

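```bash
python3 -m jog '0 0 0.01 0 0 0 0.015; 0 0 0.02 0 0 0 0.015; 0 0 0.02 0 0 0 0.015; 0 0 0.02 0 0 0 0.015'; python3 - <<'E'
from h import *
w=eyes.read_camera("wrist")
crop(w,156,90,200,150,4,"w15.png")
s=eyes.read_camera("side"); crop(s,150,230,60,60,8,"s15.png"); p=state()[0]; print(p, proj(w,[p[0],p[1],.115]), proj(w,[.466,.4148,.115]))
E
```

```text
t: 30.75
eef_pos: [0.4666, 0.4153, 0.2495]
tool_rot: [-0.0, 0.539, 0.843, -0.001]
contact_force: [0.0, 0.7, -2.0]
gripper_width: 0.288
[0.46682991 0.41574128 0.25026389] [257.85896288 177.05748259] [256.63378422 177.58164139]
```

View pics/w15.png

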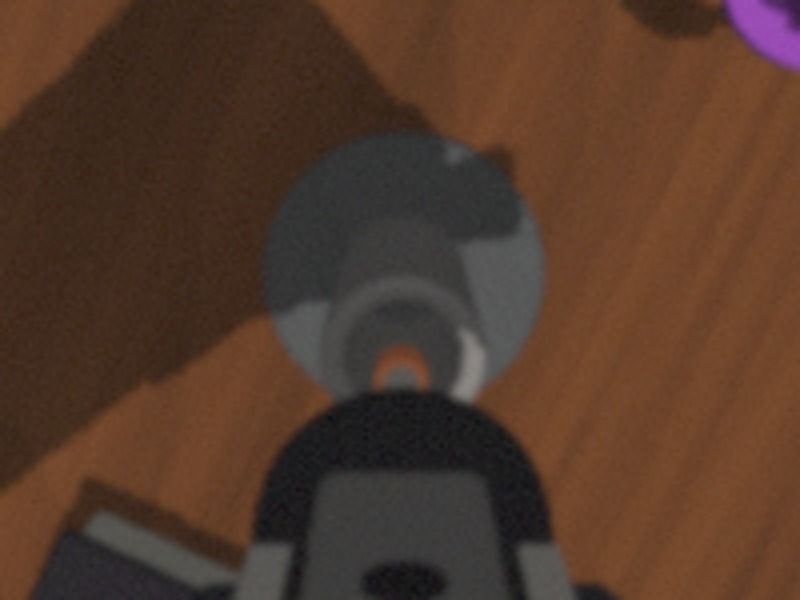

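View pics/s15.png

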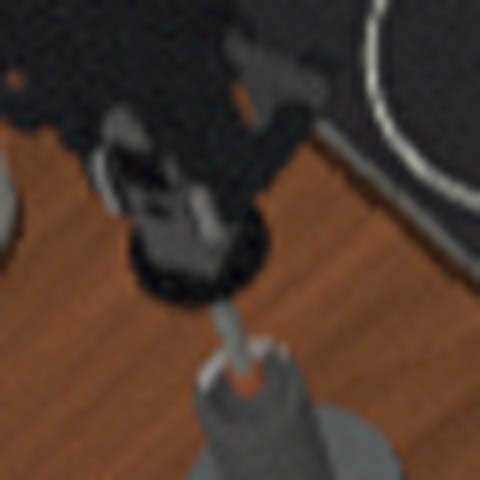

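The tip is over the bore (mouth about (404,352)). I lower it while watching the force.

```bash
python3 -m jog '0 0 0.008 0 0 0 0.015; 0 0 0.016 0 0 0 0.015; 0 0 0.024 0 0 0 0.015; 0 0 0.024 0 0 0 0.015'
```

```text
t: 31.25
eef_pos: [0.4662, 0.4147, 0.2243]
tool_rot: [-0.0, 0.539, 0.843, -0.001]
contact_force: [-0.5, 0.1, -1.6]
gripper_width: 0.286
```

```bash
python3 -m jog '0 0 0.015 0 0 0 0.015; 0 0 0.03 0 0 0 0.015; 0 0 0.045 0 0 0 0.015; 0 0 0.06 0 0 0 0.015; 0 0 0.066 0 0 0 0.015'; python3 -m jog '0 0 0 0 0 0 0.015; 0 0 0.002 0 0 0 0.015; 0 0 0.005 0 0 0 0.015; 0 0 0.007 0 0 0 0.015; 0 0 0.007 0 0 0 0.015'
```

```text
t: 31.75
eef_pos: [0.4661, 0.4146, 0.1575]
tool_rot: [-0.0, 0.539, 0.843, -0.002]
contact_force: [-0.8, -0.3, -0.8]
gripper_width: 0.286
t: 32.25
eef_pos: [0.4668, 0.4155, 0.1531]
tool_rot: [0.0, 0.539, 0.843, 0.0]
contact_force: [-0.7, 1.2, -1.5]
gripper_width: 0.289
```

```bash
python3 -m jog '0 0 0.001 0 0 0 0.015; 0 0 0.002 0 0 0 0.015; 0 0 0.003 0 0 0 0.015; 0 0 0.003 0 0 0 0.015'; python3 -m jog '0 0 0 0 0 0 0.04; 0 0 0 0 0 0 0.085; 0 0 0 0 0 0 0.085; 0 0 0 0 0 0 0.085; 0 0 0 0 0 0 0.085'; python3 -m jog '0 0 -0.02 0 0 0 0.085; 0 0 -0.05 0 0 0 0.085; 0 0 -0.09 0 0 0 0.085; 0 0 -0.13 0 0 0 0.085; 0 0 -0.16 0 0 0 0.085'; python3 -m jog '-0.04 0 0 0 0 0 0.085; -0.08 0 0 0 0 0 0.085; -0.12 0 0 0 0 0 0.085; -0.16 0 0 0 0 0 0.085; -0.16 0 0 0 0 0 0.085'
python3 - <<'E'
from h import *
s=eyes.read_camera("side"); crop(s,140,220,90,90,6,"s16.png"); cv2.imwrite("pics/s17.png",s["image"][:,:,::-1])
t=eyes.read_camera("top"); cv2.imwrite("pics/t17.png",t["image"][:,:,::-1]); crop(t,170,145,220,110,3.6,"t16.png")
E
```

```text
t: 32.65
eef_pos: [0.4667, 0.4155, 0.15]
tool_rot: [-0.0, 0.539, 0.843, -0.0]
contact_force: [1.0, -0.1, -1.8]
gripper_width: 0.282
t: 33.15
eef_pos: [0.4668, 0.4156, 0.1502]
tool_rot: [0.0, 0.539, 0.843, 0.0]
contact_force: [-1.1, 0.1, -1.2]
gripper_width: 0.999
t: 33.65
eef_pos: [0.4668, 0.4162, 0.3129]
tool_rot: [0.0, 0.539, 0.843, 0.001]
contact_force: [0.3, 0.3, -0.0]
gripper_width: 0.996
t: 34.15
eef_pos: [0.5377, 0.2633, 0.3095]
tool_rot: [0.001, 0.543, 0.84, -0.001]
contact_force: [0.2, -0.2, -1.0]
gripper_width: 0.996
```

View pics/s16.png

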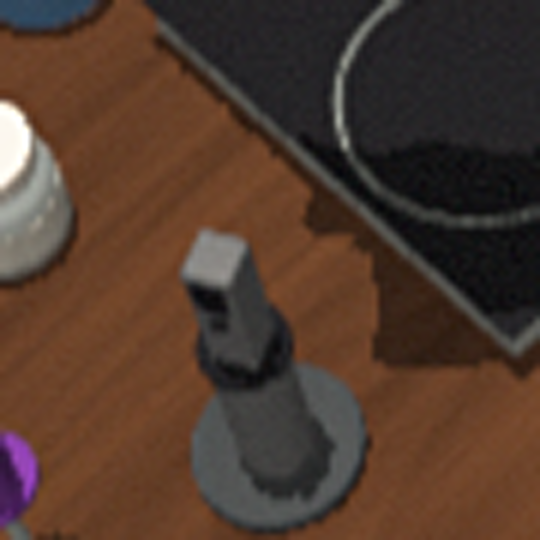

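View pics/t17.png

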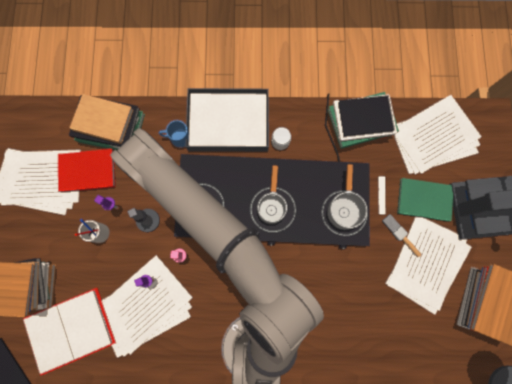

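View pics/t16.png

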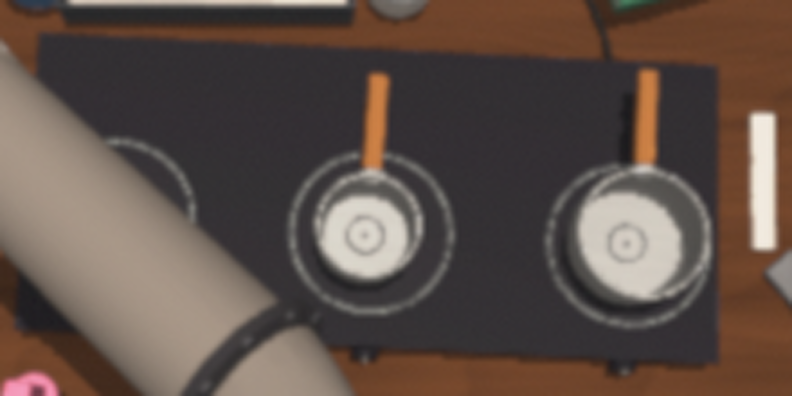

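View pics/s17.png

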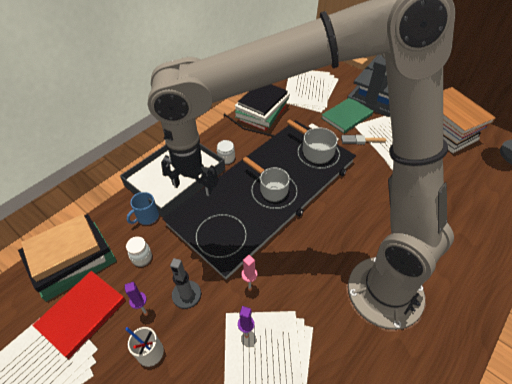

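The thermometer is seated as at the start: its handle top is at (176,264) in the side view, identical. I wait a few seconds in case of a late knock and check the numbers.

```bash
for i in 1 2 3 4 5 6; do python3 -m jog '0 0 0 0 0 0 0.085; 0 0 0 0 0 0 0.085; 0 0 0 0 0 0 0.085; 0 0 0 0 0 0 0.085; 0 0 0 0 0 0 0.085' | head -1; done; python3 - <<'E'
from h import *
t=eyes.read_camera("top"); crop(t,170,145,220,110,3.6,"t18.png")
T=lambda x,y:((x+.5)/3.6-.5+170,(y+.5)/3.6-.5+145)
rm=np.array([.504,-.0655]); yd=np.array([.0463,.9989]); xd=np.array([.9989,-.0463])
for n,f,e,z,r in (("milk",(365,235),(379,74),.112,rm),("sauce",(627,242),(648,70),.116,rm-.27*yd)):
    F=at(t,T(*f),.05)[:2];E=at(t,T(*e),z)[:2]; print(n,F,E,"off ring",np.linalg.norm(F-r),"end x in hotplate",(E-rm)@xd-.04,"y",(E-rm)@yd)
E
```

```text
t: 34.75
t: 35.25
t: 35.75
t: 36.25
t: 36.75
t: 37.25
milk [ 0.50074483 -0.0590817 ] [ 0.65724145 -0.07096701] off ring 0.007196574900919231 end x in hotplate 0.11332600972830895 y 0.00163408688136604
sauce [ 0.49436093 -0.33254542] [ 0.66164989 -0.34463013] off ring 0.003905555708115532 end x in hotplate 0.13040019923620189 y -0.27152390018468664
```

View pics/t18.png

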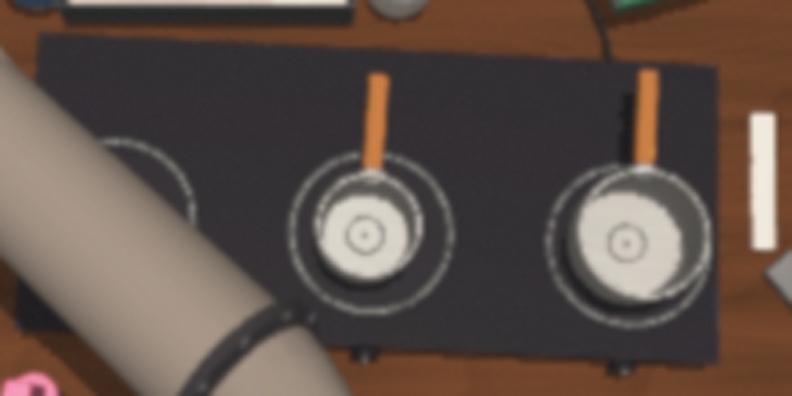

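All in place: the milk pan's dot is at crop (365,235), the saucepan's at (627,242), and nothing has been knocked.

```bash
python3 -c "
from station import workorder
print(workorder.hand_in())"
```

```text
the job is handed in; nothing more can be done
None
```

The job is done and handed in at about 37 s. Only the milk pan and the saucepan were there; the skillet was absent.

- **Handles:** I swung both round to the back. At the last check the handle ends were 0.113 m (milk pan) and 0.130 m (saucepan) along x in the hotplate's frame. The pan centres were about 7 mm and 4 mm off their rings.
- **Thermometer:** I rested the tip about 3.5 s on the milk pan's centre mark, then 3.5 s on the saucepan's, at 2 to 3 N each. On the milk pan it sat up to 5 mm from the dot.
- **Saucepan correction:** My first touch was about 8 mm off by eye, and the first correction went the wrong way, to about 13 mm off. I lifted and re-set the tip before the 3.5 s hold, so the saucepan had two brief extra touches.
- **Last views:** The thermometer was back upright in its stand, its handle top at the same pixel as at the start. No knock showed in any picture, the other things looked unmoved by eye, and the arm was clear of everything.

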